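Sort the stereoscope parts into their trays

ROBOT

A 6-joint arm with a two-finger parallel gripper is mounted at the origin on the work surface. World frame = base frame: x ahead of the robot, y to its left, z up, the work surface at z = 0. Lengths are in m, angles in rad, forces in N, time in s.
With the tool pointing down it reaches from about 0.225 to 0.875 m from the base axis. Payload 3.4 kg.
Tool frame: the origin (TCP) lies at the very end of the fingers, on their centre line; the grasp point (between the pads) lies 19 mm behind it (manip.pinch_z is the distance from the TCP to the grasp point, in m); z points along the fingers, y is the line along which they close (so a half turn about z gives the same grasp; the last joint's range is limited). The gripper opens to 85 mm and grips with 20 to 120 N. Pads are 22 mm wide; open, the fingers measure 114 mm over their backs; the gripper's body (76 mm by 85 mm) begins 54 mm behind the grasp point. The pads swing forward as they close: fully open they stand 13 mm farther back than shut.
Start: joints at [-1.256, 0.276, 1.505, -0, 1.361, -0.121], TCP at [0.243, -0.521, 0.203] pointing down, gripper open.
Joint ranges: [-2.89, 2.89], [-0.75, 2.08], [0.22, 2.7], [-1.18, 4.32], [0.11, 2.71], [-2.7, 2.7]. Speed limits (rad/s): [2.57, 2.57, 3.14, 3.14, 3.14, 3.14].

INTERFACE

Orientations are given as a unit quaternion [w, x, y, z].
In Python, from rig import manip gives the robot as it stands. The module is installed in compiled form; this text tells all that it offers.
- The arm moves only by the shell command python3 -m jog 'ROWS' [FORCE]. ROWS is JSON, a list of rows, each an object of numbers: "dx", "dy", "dz": the shift along the tool's x, y, z each as a share of 25 cm, from -1 to 1; "ax", "ay", "az": the turn, a rotation vector about the tool's x, y, z each as a share of 90 degrees, from -1 to 1; "grip": the opening, from -1 (shut) to 1 (fully open), so that 0 is half open. A call has 1 to 5 rows; each row is the pose to reach, as a shift and turn from the pose commanded when the call began, along the tool's axes at that moment; what a row does not reach only later rows make up. A row lasts 1/12 s, in which the tool goes at most 41.7 mm and 7.16 degrees, less where a joint would pass 70% of its speed; a pose out of reach is approached as far as the arm can. A call with a number of a shift or a turn outside -1 to 1 is refused whole. A call with a gripper value outside its range is refused whole. The fingers move at their own pace and stop on an object; FORCE is the grip in N (left out, the last holds). Time passes only in rows, so rows that repeat a pose let the fingers close. It gives the time, the measured TCP pose, the force, the opening and the grip force at its end, in the units of the state.
- manip.get_state(): the state, without advancing time (a new reading comes with each control period).
- manip.get_image(name): name is "side" or "top" or "wrist"; returns a dict with "img" (384x512x3 uint8, red, green, blue), "mtx" (3x3 intrinsics, pixels), "world_to_cam" (4x4, takes a point from world to camera coordinates); the wrist camera has in their place "T_tool_cam" (4x4, takes a point from camera to tool coordinates, whose origin is the TCP and whose axes are the flange's). Camera axes: x right, y down, z forward; pixel columns grow to the right and rows downward; lengths in m; the calibration is good to about 2 mm. A picture is of the moment at which its call begins: read the wrist's pose just before it. There is no depth.
- manip.sign_off(): hands the job in; it is judged then, once.
The state is a dict: "clock": time; "qpos": joint angles; "qd": joint speeds; "effort": joint torques, N m; "position": TCP position; "ee_rot": TCP orientation; "contact_force": force on the tool from outside, world axes, zero at the start; "moment": the same for the moment, N m; "width": finger opening in m; "gripper_force": force on a finger pad.
Only numpy, scipy, OpenCV 4.12 (cv2) and the standard library are available. Lean on these libraries where they do the work, as an engineer would, in place of code of your own. Each camera call takes 0.05 s, during which the arm holds its last target. There are 200 camera calls.

TASK

Sort the dismantled stereoscope into the wooden trays: one lens in each bay of the divided tray, the brass eyepiece frame in the broad tray, the black septum in the smallest tray and the scraper in the long narrow tray. Each must lie flat on its tray's floor, inside the rims and the same side up as you found it. Set the lenses down; do not drop them.

Things in the scene. Friction and masses are not known exactly. Their poses are not given: they have to be found in the camera images.
- lens_1_center (a point): One of two alike mounted lenses: a short upright brass cylinder, 36 mm in diameter and 20 mm high, with a clear glass dome (another 4.5 mm) on top. Stands dome up. This point is on its axis, half-way up the cylinder (10 mm above its underside).
- lens_2_center (a point): The other mounted lens, the same in every way.
- frame_center (a point): Brass eyepiece frame: a flat oblong block 84 mm long (own y), 40 mm wide (own x), 18 mm high, with two 28 mm round holes side by side. Point: its centre, 9 mm above its underside.
- septum_center (a point): Black ebony septum: an upright blade 60 mm long (own y), 8 mm thick (own x), on a foot 60 by 28 mm and 6 mm thick; 44 mm high in all. Point: its centre, in the blade, 22 mm above its underside.
- scraper_center (a point): Small scraper lying flat, 122 mm long (own y): square wooden handle 20 mm wide (own x) and 20 mm high, from 61 mm behind this point to 19 mm ahead of it along +y; then a thin steel blade 16 mm wide and 3 mm thick at mid-height. Point: half-way along the tool, in the handle, 10 mm above its underside.
- lens_tray: Lens tray of dark wood, the one with a divider: two square bays, each 54 by 54 mm inside, their centres at y = +29 and -29 mm in its own frame (outer size 62 by 120 mm; the divider is as high as the rims). Fixed to the table; dark rims, pale lined floor; floor 3 mm thick, rims 4 mm thick standing 5 mm above the floor (8 mm above the table). Origin: centre of its underside, on the table; own y along its length, own x across.
- frame_tray: Broad undivided tray of dark wood, inside 66 mm (x) by 110 mm (y), outer 74 by 118 mm. Fixed to the table; dark rims, pale lined floor; floor 3 mm thick, rims 4 mm thick standing 5 mm above the floor (8 mm above the table). Origin: centre of its underside, on the table; own y along its length, own x across.
- septum_tray: Smallest tray of dark wood, undivided, inside 52 mm (x) by 84 mm (y), outer 60 by 92 mm. Fixed to the table; dark rims, pale lined floor; floor 3 mm thick, rims 4 mm thick standing 5 mm above the floor (8 mm above the table). Origin: centre of its underside, on the table; own y along its length, own x across.
- scraper_tray: Long narrow tray of dark wood, inside 40 mm (x) by 144 mm (y), outer 48 by 152 mm. Fixed to the table; dark rims, pale lined floor; floor 3 mm thick, rims 4 mm thick standing 5 mm above the floor (8 mm above the table). Origin: centre of its underside, on the table; own y along its length, own x across.
Things that resemble listed ones, but are neither listed nor needed, are in the scene too. Leave any orange look-alike of the septum_tray alone.

How it is judged:
By the outcome, as a careful person would: the job done as asked, in the order asked, and still so for the second after the job is handed in, with the robot touching nothing.
It also fails if it takes over 120 s, if anything falls off the work surface, if the arm or the gripper's body presses on something with over 40 N, if the wrist force passes 120 N, or if a joint passes its speed limit or range.

## Working session

There is one attempt and no reset: what is moved stays moved. The work goes in short steps, Python scripts to look and compute and a shell command to move; the robot and the scene stay as the last step left them, time stands still between calls to the robot, and variables do not carry over. Pictures are saved under pics/ and viewed, at most 14 in all, crops included, and the job is handed in when it is done.

```bash
mkdir -p pics; cat > h.py <<'E'
import numpy as np, cv2, json
from scipy.spatial.transform import Rotation as R
from rig import manip
def tool():
    s=manip.get_state(); w,x,y,z=s['ee_rot']; T=np.eye(4); T[:3,:3]=R.from_quat([x,y,z,w]).as_matrix(); T[:3,3]=s['position']; return T,s
def snap(name,fn):
    T,s=tool(); d=manip.get_image(name)
    c2w=np.linalg.inv(d['world_to_cam']) if 'world_to_cam' in d else T@d['T_tool_cam']
    cv2.imwrite(f'pics/{fn}.png',d['img'][:,:,::-1]); np.savez(f'pics/{fn}.npz',K=d['mtx'],c2w=c2w)
    return d['img']
def ray(fn,u,v,z):
    d=np.load(f'pics/{fn}.npz'); c=d['c2w']; r=c[:3,:3]@np.linalg.solve(d['K'],[u,v,1]); o=c[:3,3]
    return (o+r*(z-o[2])/r[2])
def proj(fn,p):
    d=np.load(f'pics/{fn}.npz'); q=d['K']@(np.linalg.inv(d['c2w'])@np.r_[p,1])[:3]; return q[:2]/q[2]
E
python3 - <<'E'
from h import *
T,s=tool(); print(s); print(T.round(3))
for n in('top','side','wrist'):
    im=snap(n,n+'0'); d=np.load(f'pics/{n}0.npz'); print(n,d['c2w'].round(3).tolist(),d['K'].round(0).tolist())
im=cv2.imread('pics/top0.png'); cv2.imwrite('pics/top0b.png',cv2.resize(im,(800,600),interpolation=cv2.INTER_CUBIC))
E
```

```text
{'clock': 0.0, 'qpos': array([-1.25601504e+00,  2.76607830e-01,  1.50612567e+00,  3.84881140e-05,
        1.36067909e+00, -1.20980837e-01]), 'qd': array([ 0.00186117, -0.00147277,  0.00055632,  0.00043689, -0.00026611,
        0.00018122]), 'effort': array([-7.32225053e-04, -4.16777980e+01, -2.45807809e+01, -3.12652573e-04,
        1.10620604e-02, -9.07363528e-06]), 'position': array([ 0.24255034, -0.52071441,  0.2017354 ]), 'ee_rot': array([-9.07522611e-04,  9.76358140e-01,  2.16157242e-01, -6.93095785e-05]), 'contact_force': array([ 0.42185381,  0.63180643, -0.2468004 ]), 'moment': array([ 0.00110598, -0.00937976, -0.03613775]), 'gripper_force': 0.0, 'width': 0.08567156869940093}
[[ 0.907  0.422 -0.001  0.243]
 [ 0.422 -0.907  0.002 -0.521]
 [ 0.    -0.002 -1.     0.202]
 [ 0.     0.     0.     1.   ]]
top [[0.021, -0.982, 0.186, 0.409], [-1.0, -0.02, 0.009, -0.007], [-0.005, -0.186, -0.983, 1.154], [0.0, 0.0, 0.0, 1.0]] [[457.0, 0.0, 251.0], [0.0, 457.0, 197.0], [0.0, 0.0, 1.0]]
side [[-0.994, -0.043, 0.104, 0.503], [-0.112, 0.486, -0.867, 0.963], [-0.013, -0.873, -0.488, 0.598], [0.0, 0.0, 0.0, 1.0]] [[457.0, 0.0, 251.0], [0.0, 457.0, 187.0], [0.0, 0.0, 1.0]]
wrist [[0.421, -0.876, -0.236, 0.302], [-0.907, -0.407, -0.109, -0.492], [-0.001, 0.26, -0.966, 0.373], [0.0, 0.0, 0.0, 1.0]] [[308.0, 0.0, 253.0], [0.0, 308.0, 189.0], [0.0, 0.0, 1.0]]
```

View pics/top0b.png

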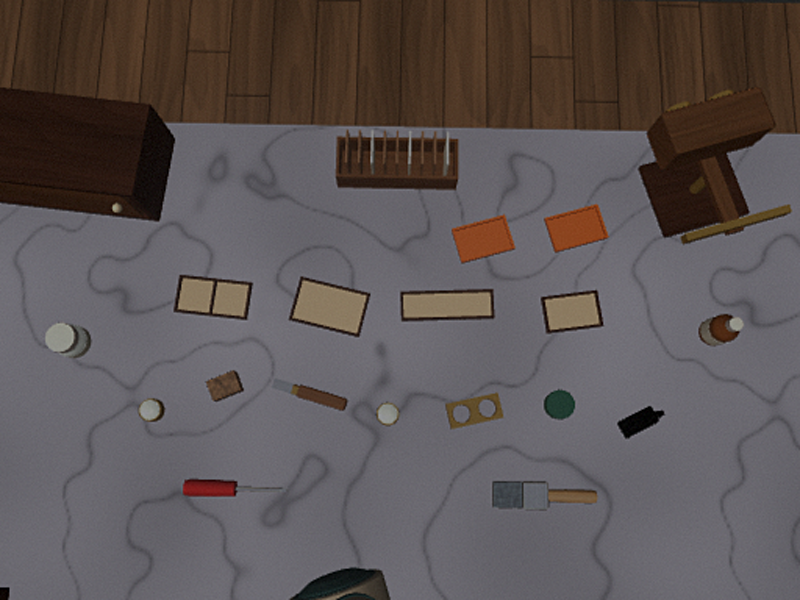

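View pics/side0.png

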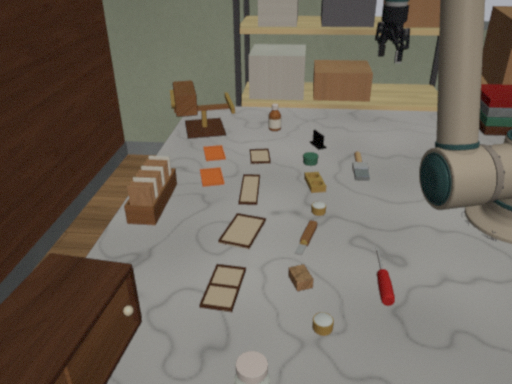

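The top view (800x600 picture) shows the divided tray at about (213,297), broad tray (330,306), long tray (447,305) and smallest tray (572,312). The lenses are at (151,409) and (387,413), the scraper at (318,396), the frame at (474,410) and the septum at (640,421). The orange look-alikes sit behind the trays. I'll enlarge the crops.

```bash
python3 - <<'E'
import cv2
im=cv2.imread('pics/top0.png')
for n,(a,b,w,h,k) in {'cl':(88,165,160,120,5),'cr':(240,175,195,110,4)}.items():
    c=cv2.convertScaleAbs(im[b:b+h,a:a+w],alpha=1.6); cv2.imwrite(f'pics/{n}.png',cv2.resize(c,None,fx=k,fy=k,interpolation=cv2.INTER_CUBIC))
E
```

```text
(no output)
```

View pics/cl.png

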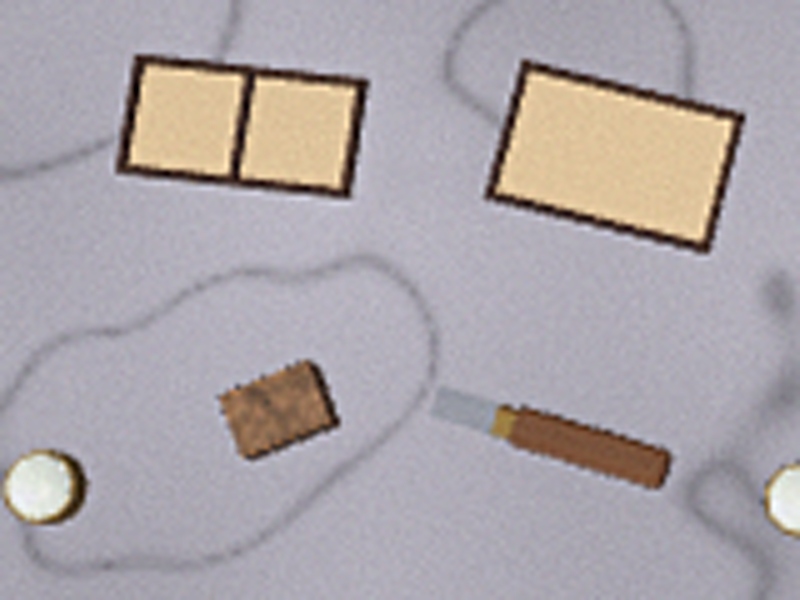

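View pics/cr.png

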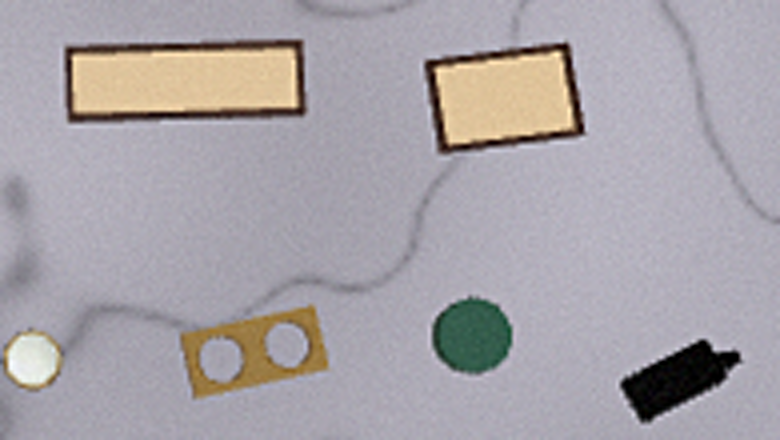

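The left crop shows the lens tray corners at (137,56), (368,80), (349,196), (117,172) and the broad tray at (522,61), (744,116), (708,252), (487,197). It also has a lens at (40,487) and the scraper from tip (434,399) to handle end (665,470). The right crop shows the long tray, the small tray, the other lens at (32,359), the frame, and the septum from (622,383) to (740,355).

```bash
cat > meas.py <<'E'
from h import *
def P(c,u,v,z):
    a,b,k={'cl':(88,165,5),'cr':(240,175,4)}[c]; return ray('top0',a+(u+.5)/k-.5,b+(v+.5)/k-.5,z)
def box(n,c,pts,z):
    q=np.array([P(c,*p,z)[:2] for p in pts]); (ctr,sz,_)=cv2.minAreaRect((q*1000).astype(np.float32))
    e=(q[0]-q[1]+q[3]-q[2]); print(n,q.mean(0).round(4),'size',np.round(sz,1),'long-axis yaw',np.degrees(np.arctan2(e[1],e[0])).round(1))
box('lens_tray','cl',[(137,56),(368,80),(349,196),(117,172)],.008)
box('frame_tray','cl',[(522,61),(744,116),(708,252),(487,197)],.008)
box('scr_tray','cr',[(66,47),(302,41),(305,114),(69,122)],.008)
box('sept_tray','cr',[(426,63),(569,44),(584,133),(440,153)],.008)
box('frame','cr',[(181,337),(314,306),(328,368),(195,398)],.018)
print('L1',P('cl',40,487,.022),'L2',P('cr',32,359,.022))
t=P('cl',434,399,.01);h=P('cl',665.5,470,.02);d=t-h
print('scr',(t+h)/2,np.linalg.norm(d[:2]),np.degrees(np.arctan2(d[1],d[0])))
f=np.array([P('cr',622,383,.006),P('cr',646,421,.006),P('cr',705,340,.006)])[:,:2]
d=f[2]-f[0]; print('sept',(f[1]+f[2])/2,np.linalg.norm(d),np.linalg.norm(f[1]-f[0]),np.degrees(np.arctan2(d[1],d[0])))
T,s=tool(); print('cam in tool',np.round(np.linalg.inv(T)@np.load('pics/wrist0.npz')['c2w'],3).tolist())
E
python3 meas.py
```

```text
lens_tray [0.6392 0.297 ] size [120.8  61.2] long-axis yaw 85.1
frame_tray [0.6272 0.1054] size [118.2  72.9] long-axis yaw 77.0
scr_tray [ 0.6336 -0.0871] size [ 48.8 151.3] long-axis yaw 92.9
sept_tray [ 0.6265 -0.2904] size [58.5 94. ] long-axis yaw 99.0
frame [ 0.4623 -0.13  ] size [38.7 84.8] long-axis yaw 103.9
L1 [0.45319992 0.38083134 0.022     ] L2 [0.45514617 0.00683253 0.022     ]
scr [0.48463055 0.13235739 0.015     ] 0.12234832698284745 74.17092401244733
sept [ 0.45095587 -0.39196374] 0.05930903611990082 0.02677695582563773 -62.3559454720171
cam in tool [[-0.001, -0.966, -0.26, 0.066], [1.0, -0.001, 0.0, -0.001], [-0.001, -0.26, 0.966, -0.171], [0.0, 0.0, 0.0, 1.0]]
```

```bash
cat > go.py <<'E'
import sys; from h import *
# go.py x y z yaw : print the successive calls (shares) from measured pose
x,y,z,yaw=map(float,sys.argv[1:5]); T,s=tool()
G=np.eye(4); c,q=np.cos(np.radians(yaw)),np.sin(np.radians(yaw)); G[:3,:3]=[[c,q,0],[q,-c,0],[0,0,-1]]; G[:3,3]=x,y,z
rv=R.from_matrix(T[:3,:3].T@G[:3,:3]).as_rotvec(); dp=G[:3,3]-T[:3,3]
n=int(np.ceil(max(np.linalg.norm(dp)/.185,np.degrees(np.linalg.norm(rv))/32,1)-1e-6))
print('t',s['clock'],'pos',s['position'].round(4),'yaw',np.degrees(np.arctan2(T[1,0],T[0,0])).round(1),'w',round(s['width'],4),'F',s['contact_force'].round(1))
for i in range(n):
    Ri=T[:3,:3]@R.from_rotvec(rv*i/n).as_matrix(); d=Ri.T@dp/n/.25; a=rv/n/(np.pi/2)
    print('d',d.round(3),'a',a.round(3))
E
python3 go.py 0.453 0.381 0.15 85
```

```text
t 0.15 pos [ 0.2426 -0.5208  0.2019] yaw 25.0 w 0.0852 F [-1.  -0.4  1. ]
d [ 0.381 -0.486  0.035] a [-0.    -0.    -0.111]
d [ 0.46  -0.412  0.035] a [-0.    -0.    -0.111]
d [ 0.524 -0.326  0.035] a [-0.    -0.    -0.111]
d [ 0.573 -0.23   0.035] a [-0.    -0.    -0.111]
d [ 0.604 -0.127  0.035] a [-0.    -0.    -0.111]
d [ 0.617 -0.02   0.035] a [-0.    -0.    -0.111]
```

```bash
python3 -m jog '[{"dx":0.381,"dy":-0.486,"dz":0.035,"az":-0.111,"grip":0.4},{"dx":0.381,"dy":-0.486,"dz":0.035,"az":-0.111,"grip":0.4},{"dx":0.381,"dy":-0.486,"dz":0.035,"az":-0.111,"grip":0.4},{"dx":0.381,"dy":-0.486,"dz":0.035,"az":-0.111,"grip":0.4},{"dx":0.381,"dy":-0.486,"dz":0.035,"az":-0.111,"grip":0.4}]' 30
python3 -m jog '[{"dx":0.46,"dy":-0.412,"dz":0.035,"az":-0.111,"grip":0.4},{"dx":0.46,"dy":-0.412,"dz":0.035,"az":-0.111,"grip":0.4},{"dx":0.46,"dy":-0.412,"dz":0.035,"az":-0.111,"grip":0.4},{"dx":0.46,"dy":-0.412,"dz":0.035,"az":-0.111,"grip":0.4},{"dx":0.46,"dy":-0.412,"dz":0.035,"az":-0.111,"grip":0.4}]'
python3 -m jog '[{"dx":0.524,"dy":-0.326,"dz":0.035,"az":-0.111,"grip":0.4},{"dx":0.524,"dy":-0.326,"dz":0.035,"az":-0.111,"grip":0.4},{"dx":0.524,"dy":-0.326,"dz":0.035,"az":-0.111,"grip":0.4},{"dx":0.524,"dy":-0.326,"dz":0.035,"az":-0.111,"grip":0.4},{"dx":0.524,"dy":-0.326,"dz":0.035,"az":-0.111,"grip":0.4}]'
python3 go.py 0.453 0.381 0.15 85
```

```text
t 0.15 pos [ 0.2426 -0.5208  0.2019] yaw 25.0 w 0.0852 F [-1.  -0.4  1. ]
d [ 0.381 -0.486  0.035] a [-0.    -0.    -0.111]
d [ 0.46  -0.412  0.035] a [-0.    -0.    -0.111]
d [ 0.524 -0.326  0.035] a [-0.    -0.    -0.111]
d [ 0.573 -0.23   0.035] a [-0.    -0.    -0.111]
d [ 0.604 -0.127  0.035] a [-0.    -0.    -0.111]
d [ 0.617 -0.02   0.035] a [-0.    -0.    -0.111]schema error: expected keys dx, dy, dz, ax, ay, az, grip
schema error: expected keys dx, dy, dz, ax, ay, az, grip
schema error: expected keys dx, dy, dz, ax, ay, az, grip
```

```bash
python3 -m jog '[{"dx":0.381,"dy":-0.486,"dz":0.035,"ax":0,"ay":0,"az":-0.111,"grip":0.4},{"dx":0.381,"dy":-0.486,"dz":0.035,"ax":0,"ay":0,"az":-0.111,"grip":0.4},{"dx":0.381,"dy":-0.486,"dz":0.035,"ax":0,"ay":0,"az":-0.111,"grip":0.4},{"dx":0.381,"dy":-0.486,"dz":0.035,"ax":0,"ay":0,"az":-0.111,"grip":0.4},{"dx":0.381,"dy":-0.486,"dz":0.035,"ax":0,"ay":0,"az":-0.111,"grip":0.4}]' 30
python3 -m jog '[{"dx":0.46,"dy":-0.412,"dz":0.035,"ax":0,"ay":0,"az":-0.111,"grip":0.4},{"dx":0.46,"dy":-0.412,"dz":0.035,"ax":0,"ay":0,"az":-0.111,"grip":0.4},{"dx":0.46,"dy":-0.412,"dz":0.035,"ax":0,"ay":0,"az":-0.111,"grip":0.4},{"dx":0.46,"dy":-0.412,"dz":0.035,"ax":0,"ay":0,"az":-0.111,"grip":0.4},{"dx":0.46,"dy":-0.412,"dz":0.035,"ax":0,"ay":0,"az":-0.111,"grip":0.4}]'
python3 -m jog '[{"dx":0.524,"dy":-0.326,"dz":0.035,"ax":0,"ay":0,"az":-0.111,"grip":0.4},{"dx":0.524,"dy":-0.326,"dz":0.035,"ax":0,"ay":0,"az":-0.111,"grip":0.4},{"dx":0.524,"dy":-0.326,"dz":0.035,"ax":0,"ay":0,"az":-0.111,"grip":0.4},{"dx":0.524,"dy":-0.326,"dz":0.035,"ax":0,"ay":0,"az":-0.111,"grip":0.4},{"dx":0.524,"dy":-0.326,"dz":0.035,"ax":0,"ay":0,"az":-0.111,"grip":0.4}]'
python3 go.py 0.453 0.381 0.15 85
```

```text
clock: 0.57
position: [0.2777, -0.364, 0.1932]
ee_rot: [-0.003, 0.953, 0.302, 0.001]
contact_force: [0.2, 0.2, 0.6]
width: 0.0599
gripper_force: 0.0
clock: 0.98
position: [0.3126, -0.2153, 0.1846]
ee_rot: [-0.002, 0.923, 0.384, 0.001]
contact_force: [-0.8, -0.5, -1.2]
width: 0.0601
gripper_force: 0.0
clock: 1.4
position: [0.3486, -0.0664, 0.1761]
ee_rot: [-0.001, 0.886, 0.464, 0.001]
contact_force: [-0.1, -0.6, 0.1]
width: 0.06
gripper_force: 0.0
t 1.4 pos [ 0.3486 -0.0664  0.1761] yaw 55.3 w 0.06 F [-0.1 -0.6  0.1]
d [ 0.569 -0.226  0.036] a [-0.    -0.001 -0.11 ]
d [ 0.6   -0.124  0.036] a [-0.    -0.001 -0.11 ]
d [ 0.612 -0.019  0.035] a [-0.    -0.001 -0.11 ]
```

```bash
python3 -m jog '[{"dx":0.57,"dy":-0.228,"dz":0.035,"ax":0,"ay":0,"az":-0.111,"grip":0.4},{"dx":0.57,"dy":-0.228,"dz":0.035,"ax":0,"ay":0,"az":-0.111,"grip":0.4},{"dx":0.57,"dy":-0.228,"dz":0.035,"ax":0,"ay":0,"az":-0.111,"grip":0.4},{"dx":0.57,"dy":-0.228,"dz":0.035,"ax":0,"ay":0,"az":-0.111,"grip":0.4},{"dx":0.57,"dy":-0.228,"dz":0.035,"ax":0,"ay":0,"az":-0.111,"grip":0.4}]' >/dev/null
python3 -m jog '[{"dx":0.602,"dy":-0.125,"dz":0.035,"ax":0,"ay":0,"az":-0.111,"grip":0.4},{"dx":0.602,"dy":-0.125,"dz":0.035,"ax":0,"ay":0,"az":-0.111,"grip":0.4},{"dx":0.602,"dy":-0.125,"dz":0.035,"ax":0,"ay":0,"az":-0.111,"grip":0.4},{"dx":0.602,"dy":-0.125,"dz":0.035,"ax":0,"ay":0,"az":-0.111,"grip":0.4},{"dx":0.602,"dy":-0.125,"dz":0.035,"ax":0,"ay":0,"az":-0.111,"grip":0.4}]' >/dev/null
python3 -m jog '[{"dx":0.615,"dy":-0.02,"dz":0.035,"ax":0,"ay":0,"az":-0.111,"grip":0.4},{"dx":0.615,"dy":-0.02,"dz":0.035,"ax":0,"ay":0,"az":-0.111,"grip":0.4},{"dx":0.615,"dy":-0.02,"dz":0.035,"ax":0,"ay":0,"az":-0.111,"grip":0.4},{"dx":0.615,"dy":-0.02,"dz":0.035,"ax":0,"ay":0,"az":-0.111,"grip":0.4},{"dx":0.615,"dy":-0.02,"dz":0.035,"ax":0,"ay":0,"az":-0.111,"grip":0.4}]'
python3 - <<'E'
from h import *
snap('wrist','w1'); print(proj('w1',[.453,.381,.02]), [proj('w1',[.6392+.029*np.cos(1.485)*k,.297+.029*np.sin(1.485)*k,.003]) for k in(1,-1)])
E
python3 go.py 0.453 0.381 0.007 85
```

```text
clock: 2.65
position: [0.4573, 0.3819, 0.1491]
ee_rot: [-0.0, 0.737, 0.676, 0.002]
contact_force: [0.3, -0.3, -0.3]
width: 0.0599
gripper_force: 0.0
[248.77214607 177.03638998] [array([426.99076693, 208.12609634]), array([419.62234361, 256.83695838])]
t 2.7 pos [0.456  0.3788 0.1491] yaw 85.0 w 0.0599 F [ 0.1 -1.4 -0.3]
d [ 0.008 -0.013  0.568] a [0.    0.001 0.   ]
```

View pics/w1.png

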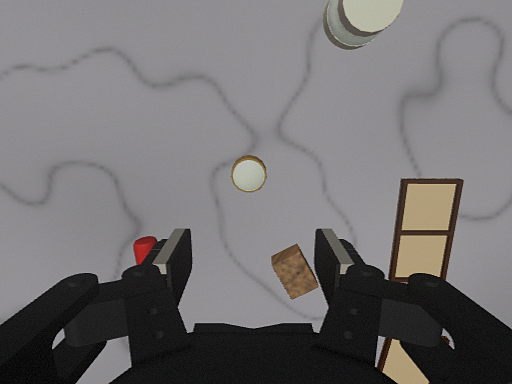

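The wrist view shows the lens at (249,174), against a predicted (249,177). The left bay is at (431,205), against a predicted (427,208). Both agree to a few mm, so I'm descending.

```bash
python3 -m jog '[{"dx":0.014,"dy":-0.013,"dz":0.48,"ax":0,"ay":0,"az":0,"grip":0.4},{"dx":0.014,"dy":-0.013,"dz":0.48,"ax":0,"ay":0,"az":0,"grip":0.4},{"dx":0.014,"dy":-0.013,"dz":0.48,"ax":0,"ay":0,"az":0,"grip":0.4},{"dx":0.014,"dy":-0.013,"dz":0.48,"ax":0,"ay":0,"az":0,"grip":0.4},{"dx":0.014,"dy":-0.013,"dz":0.48,"ax":0,"ay":0,"az":0,"grip":0.4}]'
python3 go.py 0.453 0.382 0.007 85
```

```text
clock: 3.12
position: [0.4504, 0.3791, 0.0289]
ee_rot: [0.0, 0.738, 0.675, -0.003]
contact_force: [-0.8, 0.1, 0.2]
width: 0.0598
gripper_force: 0.0
t 3.1167 pos [0.4504 0.3791 0.0289] yaw 84.8 w 0.0598 F [-0.8  0.1  0.2]
d [0.013 0.009 0.087] a [-0.002  0.003 -0.002]
```

```bash
python3 -m jog '[{"dx":0.012,"dy":0.01,"dz":0.087,"ax":0,"ay":0,"az":0,"grip":0.4},{"dx":0.012,"dy":0.01,"dz":0.087,"ax":0,"ay":0,"az":0,"grip":0.4},{"dx":0.012,"dy":0.01,"dz":0.087,"ax":0,"ay":0,"az":0,"grip":0.4}]'
python3 -m jog '[{"dx":0,"dy":0,"dz":0,"ax":0,"ay":0,"az":0,"grip":-1},{"dx":0,"dy":0,"dz":0,"ax":0,"ay":0,"az":0,"grip":-1},{"dx":0,"dy":0,"dz":0,"ax":0,"ay":0,"az":0,"grip":-1},{"dx":0,"dy":0,"dz":0,"ax":0,"ay":0,"az":0,"grip":-1}]' 30
python3 -m jog '[{"dx":0,"dy":0,"dz":0,"ax":0,"ay":0,"az":0,"grip":-1},{"dx":0,"dy":0,"dz":0,"ax":0,"ay":0,"az":0,"grip":-1}]' 30
python3 - <<'E'
from h import *
snap('wrist','w2')
E
```

```text
clock: 3.37
position: [0.4552, 0.3845, 0.0103]
ee_rot: [0.0, 0.738, 0.675, 0.001]
contact_force: [0.6, -0.0, -0.6]
width: 0.0598
gripper_force: 0.0
clock: 3.7
position: [0.4542, 0.3851, 0.0094]
ee_rot: [0.0, 0.738, 0.675, 0.001]
contact_force: [0.4, -0.8, 0.0]
width: 0.0114
gripper_force: 0.0
clock: 3.87
position: [0.4538, 0.3849, 0.0086]
ee_rot: [0.0, 0.738, 0.675, 0.0]
contact_force: [-0.1, 1.1, 0.2]
width: -0.0001
gripper_force: 0.0
```

View pics/w2.png

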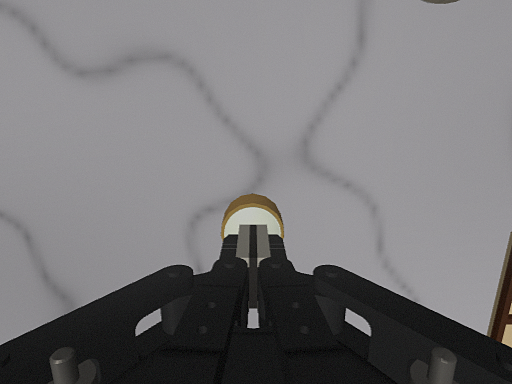

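The view shows the fingers shut on nothing. The lens stands just ahead of them at about (252,215), so I'll locate it from this picture.

```bash
python3 - <<'E'
from h import *
T,s=tool(); print(s['position'],np.linalg.norm(s['contact_force']),s['effort'].round(1))
for p in([0,0,0],[0,0,-.019],[0,0,-.038]): print(p,proj('w2',(T@np.r_[p,1])[:3]))
for r in([222,252,284],): 
  for u,v,z in((222,218,.02),(284,218,.02),(252,207,.02),(252,194,.0)): print(u,v,z,ray('w2',u,v,z).round(4))
snap('top','top1'); snap('side','side1')
print(proj('top1',[.453,.381,.02]),proj('side1',[.453,.381,.02]))
a=cv2.imread('pics/side1.png'); p=proj('side1',[.453,.381,.02]).astype(int)
b=a[p[1]-50:p[1]+50,p[0]-65:p[0]+65]; cv2.imwrite('pics/side1c.png',cv2.resize(b,None,fx=5,fy=5,interpolation=cv2.INTER_CUBIC))
E
```

```text
[0.45377851 0.38488068 0.00844645] 0.9537688075128748 [ -0.  -47.4 -18.9  -0.   -0.   -0. ]
[0, 0, 0] [253.5801854  222.71646143]
[0, 0, -0.019] [253.68209443 235.72546339]
[0, 0, -0.038] [253.80968236 252.01245618]
222 218 0.02 [0.4371 0.3937 0.02  ]
284 218 0.02 [0.471  0.3906 0.02  ]
252 207 0.02 [0.4541 0.3985 0.02  ]
252 194 0.0 [ 0.4542  0.4002 -0.    ]
[ 95.79978053 262.11834116] [323.04470424 318.424554  ]
```

View pics/side1c.png

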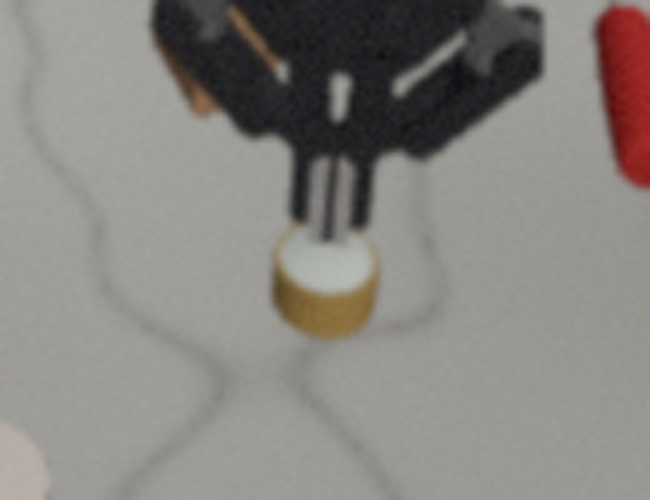

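```bash
python3 - <<'E'
from h import *
T,s=tool(); p=proj('side1',[.453,.381,.02]).astype(int)
f=lambda q:((proj('side1',q)-p+[65,50])*5).round(0)
t=s['position']
for dz in(0,.01,.016,.02,.025,.03): print(dz,f(t+[0,0,dz]))
for y in(.375,.381,.385): print('lens',y,[f([.453+a,y+b,z]) for a,b,z in((0,.018,0),(0,.018,.02),(0,0,.0245),(-.018,0,.02),(.018,0,.02),(0,-.018,.02))])
E
```

```text
0 [321. 285.]
0.01 [323. 264.]
0.016 [324. 251.]
0.02 [325. 242.]
0.025 [326. 232.]
0.03 [327. 221.]
lens 0.375 [array([322., 321.]), array([326., 278.]), array([326., 230.]), array([378., 243.]), array([272., 236.]), array([324., 202.])]
lens 0.381 [array([323., 334.]), array([327., 292.]), array([326., 242.]), array([379., 256.]), array([272., 248.]), array([324., 214.])]
lens 0.385 [array([323., 343.]), array([327., 301.]), array([326., 251.]), array([379., 265.]), array([272., 257.]), array([324., 222.])]
```

```bash
python3 -m jog '[{"dx":0,"dy":0,"dz":0,"ax":0,"ay":0,"az":0,"grip":0.4},{"dx":0,"dy":0,"dz":0,"ax":0,"ay":0,"az":0,"grip":0.4},{"dx":0,"dy":0,"dz":0,"ax":0,"ay":0,"az":0,"grip":0.4},{"dx":0,"dy":0,"dz":0,"ax":0,"ay":0,"az":0,"grip":0.4},{"dx":-0.011,"dy":0,"dz":0,"ax":0,"ay":0,"az":0,"grip":0.4}]'
python3 -m jog '[{"dx":0,"dy":0,"dz":0.02,"ax":0,"ay":0,"az":0,"grip":0.4},{"dx":0,"dy":0,"dz":0.04,"ax":0,"ay":0,"az":0,"grip":0.4},{"dx":0,"dy":0,"dz":0.04,"ax":0,"ay":0,"az":0,"grip":0.4}]'
python3 - <<'E'
from h import *
print(manip.pinch_z); a=snap('wrist','w3'); b=snap('side','side2')[:,:,::-1]
p=proj('side1',[.453,.381,.02]).astype(int); T,s=tool(); print(proj('side2',s['position'])-p+[65,50])
b=b[p[1]-50:p[1]+50,p[0]-65:p[0]+65]; b=cv2.resize(b,None,fx=3,fy=3,interpolation=cv2.INTER_CUBIC)
a=a[130:330,156:356,::-1]; cv2.imwrite('pics/c2.png',np.hstack([b,cv2.resize(a,(300,300),interpolation=cv2.INTER_CUBIC)]))
E
```

```text
clock: 4.43
position: [0.4538, 0.3824, 0.0083]
ee_rot: [0.0, 0.738, 0.675, 0.0]
contact_force: [0.5, 0.2, -0.9]
width: 0.0592
gripper_force: 0.0
clock: 4.68
position: [0.4528, 0.3814, -0.003]
ee_rot: [-0.0, 0.738, 0.675, -0.001]
contact_force: [-1.0, 0.2, 0.8]
width: 0.0597
gripper_force: 0.0
0.0187
[64.08000715 60.1837397 ]
```

View pics/c2.png

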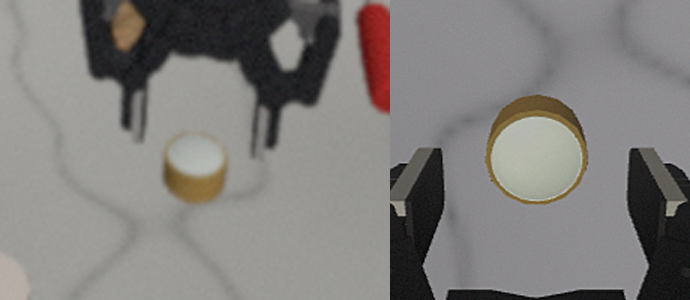

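The combined picture shows the fingertips about 19 mm short of the reported TCP. In the side half the tips are at (138,140) and (258,155), while the TCP projects to (192,180). The lens is centred between the pads at (536,155), so I'll lower further and close.

```bash
python3 -m jog '[{"dx":0,"dy":0,"dz":0.02,"ax":0,"ay":0,"az":0,"grip":0.4},{"dx":0,"dy":0,"dz":0.038,"ax":0,"ay":0,"az":0,"grip":0.4},{"dx":0,"dy":0,"dz":0.038,"ax":0,"ay":0,"az":0,"grip":0.4}]'
python3 -m jog '[{"dx":0,"dy":0,"dz":0,"ax":0,"ay":0,"az":0,"grip":-1},{"dx":0,"dy":0,"dz":0,"ax":0,"ay":0,"az":0,"grip":-1},{"dx":0,"dy":0,"dz":0,"ax":0,"ay":0,"az":0,"grip":-1},{"dx":0,"dy":0,"dz":0,"ax":0,"ay":0,"az":0,"grip":-1}]' 30
python3 go.py 0.6417 0.3259 0.05 85
```

```text
clock: 5.03
position: [0.4529, 0.3817, -0.0123]
ee_rot: [-0.0, 0.738, 0.675, -0.001]
contact_force: [-1.3, -0.3, 0.7]
width: 0.0596
gripper_force: 0.0
clock: 5.37
position: [0.4537, 0.3822, -0.0108]
ee_rot: [0.0, 0.738, 0.675, 0.0]
contact_force: [-0.4, -0.5, 1.6]
width: 0.0326
gripper_force: 29.6
t 5.3667 pos [ 0.4537  0.3822 -0.0108] yaw 84.9 w 0.0326 F [-0.4 -0.5  1.6]
d [-0.079  0.385 -0.122] a [ 0. -0. -0.]
d [-0.079  0.385 -0.122] a [ 0. -0. -0.]
```

```bash
python3 - <<'E'
from h import *
a=snap('wrist','w4')[:,:,::-1]; b=snap('side','side3')[:,:,::-1]
p=proj('side1',[.453,.381,.02]).astype(int)
b=b[p[1]-50:p[1]+50,p[0]-50:p[0]+50]; b=cv2.resize(b,(400,400),interpolation=cv2.INTER_CUBIC)
a=a[140:300,172:332]; cv2.imwrite('pics/c3.png',np.hstack([b,cv2.resize(a,(400,400),interpolation=cv2.INTER_CUBIC)]))
E
```

```text
(no output)
```

View pics/c3.png

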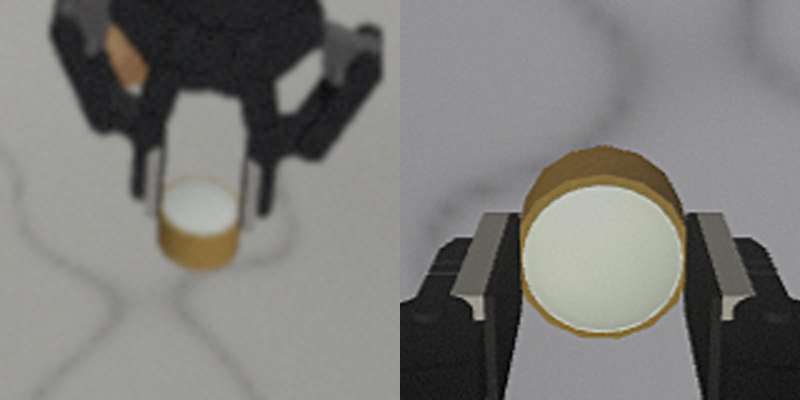

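The crop shows the pads holding only the dome's edge: width is 32.6 mm against 36 mm, and the tips sit at the brass top, near (150,215) and (262,215). The tips are therefore about 29 mm behind the reported TCP. I'll open, go about 12 mm lower and regrip.

```bash
python3 -m jog '[{"dx":0,"dy":0,"dz":0,"ax":0,"ay":0,"az":0,"grip":0.4},{"dx":0,"dy":0,"dz":0,"ax":0,"ay":0,"az":0,"grip":0.4},{"dx":0,"dy":0,"dz":0.02,"ax":0,"ay":0,"az":0,"grip":0.4},{"dx":0,"dy":0,"dz":0.04,"ax":0,"ay":0,"az":0,"grip":0.4},{"dx":0,"dy":0,"dz":0.049,"ax":0,"ay":0,"az":0,"grip":0.4}]'
python3 -m jog '[{"dx":0,"dy":0,"dz":0,"ax":0,"ay":0,"az":0,"grip":-1},{"dx":0,"dy":0,"dz":0,"ax":0,"ay":0,"az":0,"grip":-1},{"dx":0,"dy":0,"dz":0,"ax":0,"ay":0,"az":0,"grip":-1},{"dx":0,"dy":0,"dz":0,"ax":0,"ay":0,"az":0,"grip":-1}]' 30
python3 - <<'E'
from h import *
a=snap('wrist','w5')[:,:,::-1]; b=snap('side','side4')[:,:,::-1]
p=proj('side1',[.453,.381,.02]).astype(int)
b=b[p[1]-50:p[1]+50,p[0]-50:p[0]+50]; b=cv2.resize(b,(400,400),interpolation=cv2.INTER_CUBIC)
a=a[140:300,172:332]; cv2.imwrite('pics/c4.png',np.hstack([b,cv2.resize(a,(400,400),interpolation=cv2.INTER_CUBIC)]))
E
```

```text
clock: 5.88
position: [0.453, 0.3817, -0.0245]
ee_rot: [-0.0, 0.738, 0.675, -0.001]
contact_force: [-0.1, -0.1, 0.6]
width: 0.0597
gripper_force: 0.0
clock: 6.22
position: [0.4537, 0.3822, -0.0234]
ee_rot: [0.0, 0.738, 0.675, 0.0]
contact_force: [-0.0, -1.4, -1.0]
width: 0.0347
gripper_force: 29.9
```

View pics/c4.png

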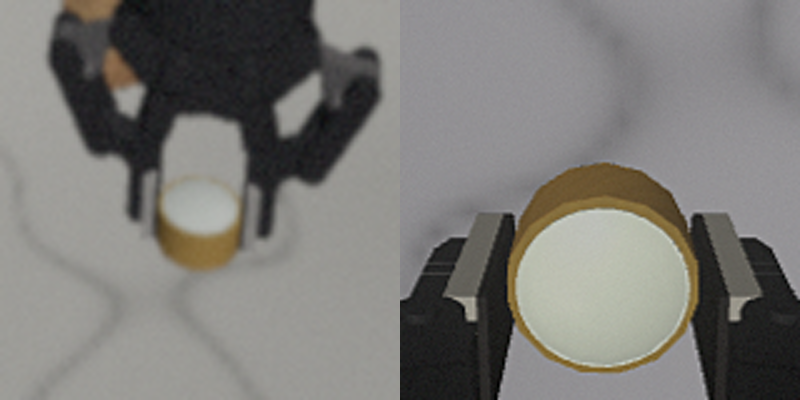

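The crop shows the pads now well down the brass: tips at (150,237) and (262,237) in the side half, width 34.7 mm, with the lens centred. I'll lift and carry it.

```bash
python3 -m jog '[{"dx":0,"dy":0,"dz":-0.1,"ax":0,"ay":0,"az":0,"grip":-1},{"dx":0,"dy":0,"dz":-0.25,"ax":0,"ay":0,"az":0,"grip":-1},{"dx":0,"dy":0,"dz":-0.25,"ax":0,"ay":0,"az":0,"grip":-1},{"dx":0,"dy":0,"dz":-0.25,"ax":0,"ay":0,"az":0,"grip":-1}]'
python3 go.py 0.6417 0.3259 0.03 85
```

```text
clock: 6.65
position: [0.4554, 0.3833, 0.0415]
ee_rot: [0.001, 0.738, 0.675, 0.003]
contact_force: [0.1, -0.2, -0.4]
width: 0.0347
gripper_force: 30.2
t 6.65 pos [0.4554 0.3833 0.0415] yaw 84.9 w 0.0347 F [ 0.1 -0.2 -0.4]
d [-0.081  0.381  0.024] a [ 0.001 -0.001 -0.   ]
d [-0.082  0.381  0.024] a [ 0.001 -0.001 -0.   ]
```

```bash
python3 -m jog '[{"dx":-0.163,"dy":0.77,"dz":0.04,"ax":0,"ay":0,"az":0,"grip":-1},{"dx":-0.163,"dy":0.77,"dz":0.04,"ax":0,"ay":0,"az":0,"grip":-1},{"dx":-0.163,"dy":0.77,"dz":0.04,"ax":0,"ay":0,"az":0,"grip":-1},{"dx":-0.163,"dy":0.77,"dz":0.04,"ax":0,"ay":0,"az":0,"grip":-1},{"dx":-0.163,"dy":0.77,"dz":0.04,"ax":0,"ay":0,"az":0,"grip":-1}]'
python3 -m jog '[{"dx":0,"dy":0,"dz":0,"ax":0,"ay":0,"az":0,"grip":-1},{"dx":0,"dy":0,"dz":0,"ax":0,"ay":0,"az":0,"grip":-1}]' >/dev/null
python3 go.py 0.6417 0.3259 -0.0205 85
python3 - <<'E'
from h import *
a=snap('wrist','w6'); 
for k in (1,-1): print([proj('w6',[.6392+R_*np.cos(1.485)-x*np.sin(1.485)*1,.297+R_*np.sin(1.485)+x*np.cos(1.485),.008]).round(0) for R_,x in((k*60,31),(k*60,-31)) for R_,x in((R_/1e3,x/1e3),)])
E
```

```text
clock: 7.07
position: [0.6442, 0.3226, 0.0271]
ee_rot: [0.0, 0.738, 0.675, -0.001]
contact_force: [0.6, 0.7, -0.1]
width: 0.0347
gripper_force: 30.2
t 7.2333 pos [0.6421 0.3229 0.0266] yaw 84.8 w 0.035 F [-1.2  0.9 -0.6]
d [ 0.012 -0.002  0.188] a [-0.002  0.001 -0.003]
[array([202., 161.]), array([302., 160.])]
[array([210., 325.]), array([296., 325.])]
```

View pics/w6.png

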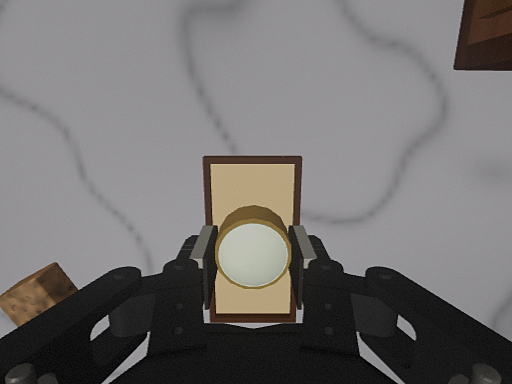

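The wrist view shows the lens held at (253,253) over the divided tray. The tray's far corners are at (203,156) and (302,156), 4 px farther than predicted, so I'll shift 4 mm along tool x and descend.

```bash
python3 -m jog '[{"dx":0.016,"dy":0,"dz":0.06,"ax":0,"ay":0,"az":0,"grip":-1},{"dx":0.016,"dy":0,"dz":0.12,"ax":0,"ay":0,"az":0,"grip":-1},{"dx":0.016,"dy":0,"dz":0.165,"ax":0,"ay":0,"az":0,"grip":-1},{"dx":0.016,"dy":0,"dz":0.165,"ax":0,"ay":0,"az":0,"grip":-1}]'
python3 -m jog '[{"dx":0,"dy":0,"dz":0.006,"ax":0,"ay":0,"az":0,"grip":-1},{"dx":0,"dy":0,"dz":0.01,"ax":0,"ay":0,"az":0,"grip":-1},{"dx":0,"dy":0,"dz":0.01,"ax":0,"ay":0,"az":0,"grip":-1}]'
```

```text
clock: 7.62
position: [0.6379, 0.328, -0.0155]
ee_rot: [-0.001, 0.737, 0.676, -0.003]
contact_force: [-0.1, -0.3, -1.9]
width: 0.0344
gripper_force: 30.2
clock: 7.87
position: [0.6422, 0.3288, -0.014]
ee_rot: [0.0, 0.738, 0.675, 0.001]
contact_force: [-0.5, -0.3, -0.9]
width: 0.0344
gripper_force: 30.2
```

```bash
python3 -m jog '[{"dx":0,"dy":0,"dz":0,"ax":0,"ay":0,"az":0,"grip":-1},{"dx":0,"dy":0,"dz":0,"ax":0,"ay":0,"az":0,"grip":-1}]' | head -4
python3 -m jog '[{"dx":0,"dy":0,"dz":0.005,"ax":0,"ay":0,"az":0,"grip":-1},{"dx":0,"dy":0,"dz":0.01,"ax":0,"ay":0,"az":0,"grip":-1},{"dx":0,"dy":0,"dz":0.01,"ax":0,"ay":0,"az":0,"grip":-1}]' | head -4
python3 -m jog '[{"dx":0,"dy":0,"dz":0.005,"ax":0,"ay":0,"az":0,"grip":-1},{"dx":0,"dy":0,"dz":0.005,"ax":0,"ay":0,"az":0,"grip":-1},{"dx":0,"dy":0,"dz":0.005,"ax":0,"ay":0,"az":0,"grip":-1}]' | head -4
```

```text
clock: 8.03
position: [0.6425, 0.3286, -0.0139]
ee_rot: [0.0, 0.738, 0.675, 0.001]
contact_force: [-0.1, -1.1, 0.1]
clock: 8.28
position: [0.6419, 0.3283, -0.0174]
ee_rot: [-0.0, 0.738, 0.675, -0.0]
contact_force: [-0.2, -0.7, -0.9]
clock: 8.53
position: [0.642, 0.3283, -0.0186]
ee_rot: [-0.0, 0.738, 0.675, -0.0]
contact_force: [1.0, -0.1, -1.0]
```

```bash
python3 -m jog '[{"dx":0,"dy":0,"dz":0.004,"ax":0,"ay":0,"az":0,"grip":-1},{"dx":0,"dy":0,"dz":0.004,"ax":0,"ay":0,"az":0,"grip":-1},{"dx":0,"dy":0,"dz":0.004,"ax":0,"ay":0,"az":0,"grip":-1}]' | head -4
python3 -m jog '[{"dx":0,"dy":0,"dz":0.004,"ax":0,"ay":0,"az":0,"grip":-1},{"dx":0,"dy":0,"dz":0.004,"ax":0,"ay":0,"az":0,"grip":-1},{"dx":0,"dy":0,"dz":0.004,"ax":0,"ay":0,"az":0,"grip":-1}]' | head -4
```

```text
clock: 8.78
position: [0.642, 0.3283, -0.0195]
ee_rot: [0.0, 0.738, 0.675, -0.0]
contact_force: [-0.3, 0.7, -1.3]
clock: 9.03
position: [0.642, 0.3284, -0.0205]
ee_rot: [0.0, 0.738, 0.675, -0.0]
contact_force: [0.4, 0.8, -0.9]
```

```bash
python3 -m jog '[{"dx":0,"dy":0,"dz":0.002,"ax":0,"ay":0,"az":0,"grip":-1},{"dx":0,"dy":0,"dz":0.002,"ax":0,"ay":0,"az":0,"grip":-1},{"dx":0,"dy":0,"dz":0.002,"ax":0,"ay":0,"az":0,"grip":-1}]' | head -4
python3 -m jog '[{"dx":0,"dy":0,"dz":0.003,"ax":0,"ay":0,"az":0,"grip":-1},{"dx":0,"dy":0,"dz":0.003,"ax":0,"ay":0,"az":0,"grip":-1},{"dx":0,"dy":0,"dz":0.003,"ax":0,"ay":0,"az":0,"grip":-1}]' | head -4
```

```text
clock: 9.28
position: [0.6421, 0.3284, -0.0207]
ee_rot: [0.0, 0.738, 0.675, 0.0]
contact_force: [0.1, -0.6, 0.6]
clock: 9.53
position: [0.6421, 0.3284, -0.0207]
ee_rot: [0.0, 0.738, 0.675, 0.0]
contact_force: [-1.7, -1.3, 5.6]
```

```bash
python3 -m jog '[{"dx":0,"dy":0,"dz":0,"ax":0,"ay":0,"az":0,"grip":0},{"dx":0,"dy":0,"dz":0,"ax":0,"ay":0,"az":0,"grip":0.2},{"dx":0,"dy":0,"dz":0,"ax":0,"ay":0,"az":0,"grip":0.4},{"dx":0,"dy":0,"dz":-0.05,"ax":0,"ay":0,"az":0,"grip":0.4},{"dx":0,"dy":0,"dz":-0.4,"ax":0,"ay":0,"az":0,"grip":0.4}]'
python3 -m jog '[{"dx":0,"dy":0,"dz":-0.3,"ax":0,"ay":0,"az":0,"grip":0.4},{"dx":0,"dy":0,"dz":-0.3,"ax":0,"ay":0,"az":0,"grip":0.4},{"dx":0,"dy":0,"dz":-0.3,"ax":0,"ay":0,"az":0,"grip":0.4}]'
python3 go.py 0.455 0.009 0.05 85
```

```text
clock: 9.95
position: [0.6369, 0.3263, 0.026]
ee_rot: [-0.003, 0.738, 0.675, -0.007]
contact_force: [-0.2, -0.9, -1.4]
width: 0.0599
gripper_force: 0.0
clock: 10.2
position: [0.6472, 0.3306, 0.1177]
ee_rot: [0.003, 0.738, 0.675, 0.008]
contact_force: [0.1, 0.3, 1.3]
width: 0.0597
gripper_force: 0.0
t 10.2 pos [0.6472 0.3306 0.1177] yaw 84.9 w 0.0597 F [0.1 0.3 1.3]
d [-0.45  -0.219  0.084] a [ 0.003 -0.002 -0.   ]
d [-0.45  -0.218  0.086] a [ 0.003 -0.002 -0.   ]
d [-0.45  -0.218  0.088] a [ 0.003 -0.002 -0.   ]
```

```bash
python3 -m jog '[{"dx":-0.672,"dy":-0.317,"dz":0.1,"ax":0,"ay":0,"az":0,"grip":0.4},{"dx":-0.672,"dy":-0.317,"dz":0.1,"ax":0,"ay":0,"az":0,"grip":0.4},{"dx":-0.672,"dy":-0.317,"dz":0.1,"ax":0,"ay":0,"az":0,"grip":0.4},{"dx":-0.672,"dy":-0.317,"dz":0.1,"ax":0,"ay":0,"az":0,"grip":0.4},{"dx":-0.672,"dy":-0.317,"dz":0.1,"ax":0,"ay":0,"az":0,"grip":0.4}]' | head -2
python3 -m jog '[{"dx":-0.672,"dy":-0.317,"dz":0.15,"ax":0,"ay":0,"az":0,"grip":0.4},{"dx":-0.672,"dy":-0.317,"dz":0.15,"ax":0,"ay":0,"az":0,"grip":0.4},{"dx":-0.672,"dy":-0.317,"dz":0.15,"ax":0,"ay":0,"az":0,"grip":0.4},{"dx":-0.672,"dy":-0.317,"dz":0.15,"ax":0,"ay":0,"az":0,"grip":0.4},{"dx":-0.672,"dy":-0.317,"dz":0.15,"ax":0,"ay":0,"az":0,"grip":0.4}]' | head -2
python3 -m jog '[{"dx":0,"dy":0,"dz":0,"ax":0,"ay":0,"az":0,"grip":0.4},{"dx":0,"dy":0,"dz":0,"ax":0,"ay":0,"az":0,"grip":0.4},{"dx":0,"dy":0,"dz":0,"ax":0,"ay":0,"az":0,"grip":0.4}]' | head -2
python3 go.py 0.455 0.0075 -0.0235 85
python3 - <<'E'
from h import *
a=snap('wrist','w7'); h=cv2.cvtColor(a,cv2.COLOR_RGB2GRAY)
c=cv2.HoughCircles(cv2.medianBlur(h,5),cv2.HOUGH_GRADIENT,1,60,param1=100,param2=25,minRadius=18,maxRadius=50); print(c, proj('w7',[.455,.0075,.022]))
for q in c[0][:4]: print(ray('w7',q[0],q[1],.022).round(4))
E
```

```text
clock: 10.62
position: [0.5443, 0.1646, 0.0822]
clock: 11.03
position: [0.451, 0.0054, 0.0447]
clock: 11.28
position: [0.4557, 0.0079, 0.0458]
t 11.2833 pos [0.4557 0.0079 0.0458] yaw 84.9 w 0.0602 F [0.9 0.6 0.3]
d [-0.002 -0.003  0.277] a [ 0.002 -0.    -0.001]
[[[251.5 209.5  22.4]]] [252.41614711 210.390171  ]
[0.4544 0.0082 0.022 ]
```

```bash
python3 -m jog '[{"dx":0,"dy":-0.003,"dz":0.14,"ax":0,"ay":0,"az":0,"grip":0.4},{"dx":0,"dy":-0.003,"dz":0.23,"ax":0,"ay":0,"az":0,"grip":0.4},{"dx":0,"dy":-0.003,"dz":0.277,"ax":0,"ay":0,"az":0,"grip":0.4},{"dx":0,"dy":-0.003,"dz":0.277,"ax":0,"ay":0,"az":0,"grip":0.4},{"dx":0,"dy":-0.003,"dz":0.277,"ax":0,"ay":0,"az":0,"grip":0.4}]'
python3 -m jog '[{"dx":0,"dy":0,"dz":0,"ax":0,"ay":0,"az":0,"grip":-1},{"dx":0,"dy":0,"dz":0,"ax":0,"ay":0,"az":0,"grip":-1},{"dx":0,"dy":0,"dz":0,"ax":0,"ay":0,"az":0,"grip":-1},{"dx":0,"dy":0,"dz":0,"ax":0,"ay":0,"az":0,"grip":-1}]' 30
```

```text
clock: 11.75
position: [0.4543, 0.0087, -0.0244]
ee_rot: [-0.0, 0.737, 0.676, -0.0]
contact_force: [0.9, -0.4, 1.1]
width: 0.06
gripper_force: 0.0
clock: 12.08
position: [0.4552, 0.008, -0.023]
ee_rot: [0.001, 0.738, 0.675, 0.001]
contact_force: [1.3, 2.1, 6.6]
width: 0.0345
gripper_force: 30.0
```

```bash
python3 -m jog '[{"dx":0,"dy":0,"dz":-0.1,"ax":0,"ay":0,"az":0,"grip":-1},{"dx":0,"dy":0,"dz":-0.25,"ax":0,"ay":0,"az":0,"grip":-1},{"dx":0,"dy":0,"dz":-0.25,"ax":0,"ay":0,"az":0,"grip":-1}]' | tail -3
python3 -m jog '[{"dx":0.555,"dy":0.317,"dz":0,"ax":0,"ay":0,"az":0,"grip":-1},{"dx":0.555,"dy":0.317,"dz":0,"ax":0,"ay":0,"az":0,"grip":-1},{"dx":0.555,"dy":0.317,"dz":0,"ax":0,"ay":0,"az":0,"grip":-1},{"dx":0.555,"dy":0.317,"dz":0,"ax":0,"ay":0,"az":0,"grip":-1},{"dx":0.555,"dy":0.317,"dz":0,"ax":0,"ay":0,"az":0,"grip":-1}]' | tail -3
python3 -m jog '[{"dx":0.555,"dy":0.317,"dz":0,"ax":0,"ay":0,"az":0,"grip":-1},{"dx":0.555,"dy":0.317,"dz":0,"ax":0,"ay":0,"az":0,"grip":-1},{"dx":0.555,"dy":0.317,"dz":0,"ax":0,"ay":0,"az":0,"grip":-1},{"dx":0.555,"dy":0.317,"dz":0,"ax":0,"ay":0,"az":0,"grip":-1},{"dx":0.555,"dy":0.317,"dz":0,"ax":0,"ay":0,"az":0,"grip":-1}]' | tail -3
python3 -m jog '[{"dx":0,"dy":0,"dz":0,"ax":0,"ay":0,"az":0,"grip":-1},{"dx":0,"dy":0,"dz":0,"ax":0,"ay":0,"az":0,"grip":-1},{"dx":0,"dy":0,"dz":0,"ax":0,"ay":0,"az":0,"grip":-1}]' | head -2
python3 go.py 0.637 0.2705 -0.0205 85
```

```text
contact_force: [1.3, -0.4, -1.6]
width: 0.0346
gripper_force: 30.4
contact_force: [1.3, -1.1, 0.3]
width: 0.0346
gripper_force: 30.4
contact_force: [1.5, -0.5, -0.8]
width: 0.0346
gripper_force: 30.4
clock: 13.42
position: [0.6348, 0.2686, 0.0379]
t 13.4167 pos [0.6348 0.2686 0.0379] yaw 84.9 w 0.0346 F [-1.3  0.4 -0.7]
d [0.009 0.009 0.233] a [-0.001  0.001 -0.002]
```

```bash
python3 -m jog '[{"dx":0.009,"dy":0.009,"dz":0.1,"ax":0,"ay":0,"az":0,"grip":-1},{"dx":0.009,"dy":0.009,"dz":0.17,"ax":0,"ay":0,"az":0,"grip":-1},{"dx":0.009,"dy":0.009,"dz":0.205,"ax":0,"ay":0,"az":0,"grip":-1},{"dx":0.009,"dy":0.009,"dz":0.22,"ax":0,"ay":0,"az":0,"grip":-1},{"dx":0.009,"dy":0.009,"dz":0.22,"ax":0,"ay":0,"az":0,"grip":-1}]' | head -4
python3 -m jog '[{"dx":0,"dy":0,"dz":0.004,"ax":0,"ay":0,"az":0,"grip":-1},{"dx":0,"dy":0,"dz":0.004,"ax":0,"ay":0,"az":0,"grip":-1},{"dx":0,"dy":0,"dz":0.004,"ax":0,"ay":0,"az":0,"grip":-1}]' | head -4
python3 -m jog '[{"dx":0,"dy":0,"dz":0.004,"ax":0,"ay":0,"az":0,"grip":-1},{"dx":0,"dy":0,"dz":0.004,"ax":0,"ay":0,"az":0,"grip":-1},{"dx":0,"dy":0,"dz":0.004,"ax":0,"ay":0,"az":0,"grip":-1}]' | head -4
```

```text
clock: 13.83
position: [0.6376, 0.2711, -0.0174]
ee_rot: [-0.0, 0.738, 0.675, -0.001]
contact_force: [-0.0, -0.3, 0.1]
clock: 14.08
position: [0.6393, 0.2724, -0.0166]
ee_rot: [0.0, 0.738, 0.675, 0.001]
contact_force: [0.8, -0.4, -0.7]
clock: 14.33
position: [0.6387, 0.2723, -0.0185]
ee_rot: [0.0, 0.738, 0.675, 0.0]
contact_force: [0.3, 0.1, -0.6]
```

```bash
python3 -m jog '[{"dx":-0.006,"dy":-0.006,"dz":0.004,"ax":0,"ay":0,"az":0,"grip":-1},{"dx":-0.006,"dy":-0.006,"dz":0.004,"ax":0,"ay":0,"az":0,"grip":-1},{"dx":-0.006,"dy":-0.006,"dz":0.004,"ax":0,"ay":0,"az":0,"grip":-1}]' | head -4
python3 -m jog '[{"dx":0,"dy":0,"dz":0.003,"ax":0,"ay":0,"az":0,"grip":-1},{"dx":0,"dy":0,"dz":0.003,"ax":0,"ay":0,"az":0,"grip":-1},{"dx":0,"dy":0,"dz":0.003,"ax":0,"ay":0,"az":0,"grip":-1}]' | head -4
python3 -m jog '[{"dx":0,"dy":0,"dz":0.002,"ax":0,"ay":0,"az":0,"grip":-1},{"dx":0,"dy":0,"dz":0.002,"ax":0,"ay":0,"az":0,"grip":-1},{"dx":0,"dy":0,"dz":0.002,"ax":0,"ay":0,"az":0,"grip":-1}]' | head -4
```

```text
clock: 14.58
position: [0.6367, 0.2708, -0.0198]
ee_rot: [-0.0, 0.738, 0.675, -0.0]
contact_force: [-1.0, -0.1, -0.7]
clock: 14.83
position: [0.6368, 0.2708, -0.0199]
ee_rot: [0.0, 0.738, 0.675, -0.0]
contact_force: [-2.1, -0.9, 4.2]
clock: 15.08
position: [0.6368, 0.2708, -0.0199]
ee_rot: [0.0, 0.738, 0.675, 0.0]
contact_force: [-1.8, -1.6, 7.7]
```

```bash
python3 -m jog '[{"dx":0,"dy":0,"dz":0,"ax":0,"ay":0,"az":0,"grip":0},{"dx":0,"dy":0,"dz":0,"ax":0,"ay":0,"az":0,"grip":0.2},{"dx":0,"dy":0,"dz":0,"ax":0,"ay":0,"az":0,"grip":0.4},{"dx":0,"dy":0,"dz":-0.05,"ax":0,"ay":0,"az":0,"grip":0.4},{"dx":0,"dy":0,"dz":-0.3,"ax":0,"ay":0,"az":0,"grip":0.4}]' | tail -3
python3 -m jog '[{"dx":0,"dy":0,"dz":-0.3,"ax":0,"ay":0,"az":0,"grip":0.4},{"dx":0,"dy":0,"dz":-0.3,"ax":0,"ay":0,"az":0,"grip":0.4},{"dx":0,"dy":0,"dz":-0.3,"ax":0,"ay":0,"az":0,"grip":0.4},{"dx":0,"dy":0,"dz":-0.3,"ax":0,"ay":0,"az":0,"grip":0.4},{"dx":0,"dy":0,"dz":-0.3,"ax":0,"ay":0,"az":0,"grip":0.4}]' | head -2
python3 go.py 0.4623 -0.130 0.05 103.9
```

```text
contact_force: [-0.5, -0.5, 0.3]
width: 0.06
gripper_force: 0.0
clock: 15.92
position: [0.6366, 0.2708, 0.1083]
t 15.9167 pos [0.6366 0.2708 0.1083] yaw 84.9 w 0.0598 F [ 0.5  0.4 -0.6]
d [-0.553 -0.184  0.078] a [-0.    0.   -0.07]
d [-0.529 -0.244  0.078] a [-0.    0.   -0.07]
d [-0.499 -0.301  0.078] a [-0.    0.   -0.07]
```

```bash
python3 -m jog '[{"dx":-0.553,"dy":-0.184,"dz":0.078,"ax":0,"ay":0,"az":-0.07,"grip":0.4},{"dx":-0.553,"dy":-0.184,"dz":0.078,"ax":0,"ay":0,"az":-0.07,"grip":0.4},{"dx":-0.553,"dy":-0.184,"dz":0.078,"ax":0,"ay":0,"az":-0.07,"grip":0.4},{"dx":-0.553,"dy":-0.184,"dz":0.078,"ax":0,"ay":0,"az":-0.07,"grip":0.4}]' | head -2
python3 -m jog '[{"dx":-0.529,"dy":-0.244,"dz":0.078,"ax":0,"ay":0,"az":-0.07,"grip":0.4},{"dx":-0.529,"dy":-0.244,"dz":0.078,"ax":0,"ay":0,"az":-0.07,"grip":0.4},{"dx":-0.529,"dy":-0.244,"dz":0.078,"ax":0,"ay":0,"az":-0.07,"grip":0.4},{"dx":-0.529,"dy":-0.244,"dz":0.078,"ax":0,"ay":0,"az":-0.07,"grip":0.4}]' | head -2
python3 -m jog '[{"dx":-0.499,"dy":-0.301,"dz":0.078,"ax":0,"ay":0,"az":-0.07,"grip":0.4},{"dx":-0.499,"dy":-0.301,"dz":0.078,"ax":0,"ay":0,"az":-0.07,"grip":0.4},{"dx":-0.499,"dy":-0.301,"dz":0.078,"ax":0,"ay":0,"az":-0.07,"grip":0.4},{"dx":-0.499,"dy":-0.301,"dz":0.078,"ax":0,"ay":0,"az":-0.07,"grip":0.4},{"dx":-0.499,"dy":-0.301,"dz":0.078,"ax":0,"ay":0,"az":-0.07,"grip":0.4}]' | head -2
python3 -m jog '[{"dx":0,"dy":0,"dz":0,"ax":0,"ay":0,"az":0,"grip":0.4},{"dx":0,"dy":0,"dz":0,"ax":0,"ay":0,"az":0,"grip":0.4}]' | head -2
python3 go.py 0.4623 -0.130 -0.023 103.9
python3 - <<'E'
from h import *
a=snap('wrist','w8'); h=cv2.cvtColor(a,cv2.COLOR_RGB2HSV)
m=((h[...,1]>95)&(h[...,0]>10)&(h[...,0]<30)&(h[...,2]>50)).astype(np.uint8); m=cv2.morphologyEx(m,cv2.MORPH_OPEN,np.ones((3,3)))
n,l,st,ce=cv2.connectedComponentsWithStats(m)
for i in range(1,n):
    if st[i,4]>300: print(st[i],ce[i].round(1)); r=cv2.minAreaRect(np.argwhere(l==i)[:,::-1].astype(np.float32)); q=np.array([ray('w8',*p,.018)[:2] for p in cv2.boxPoints(r)]); print(q.round(4).tolist(),q.mean(0).round(4))
print(proj('w8',[.4623,-.13,.018]))
E
```

```text
clock: 16.25
position: [0.574, 0.1337, 0.0857]
clock: 16.58
position: [0.5159, 0.0009, 0.0667]
clock: 17.0
position: [0.4585, -0.1325, 0.0474]
clock: 17.17
position: [0.4617, -0.1291, 0.0488]
t 17.1667 pos [ 0.4617 -0.1291  0.0488] yaw 103.8 w 0.0598 F [ 0.7  0.4 -0.1]
d [-0.005  0.002  0.287] a [-0.001 -0.001 -0.001]
[ 225  144   60  120 4894] [253.9 204.1]
[[0.4337, -0.0918], [0.471, -0.0826], [0.4936, -0.1654], [0.4521, -0.1756]] [ 0.4626 -0.1288]
[253.68839181 208.08652168]
```

```bash
python3 -m jog '[{"dx":0,"dy":0.002,"dz":0.14,"ax":0,"ay":0,"az":0,"grip":0.4},{"dx":0,"dy":0.002,"dz":0.23,"ax":0,"ay":0,"az":0,"grip":0.4},{"dx":0,"dy":0.002,"dz":0.287,"ax":0,"ay":0,"az":0,"grip":0.4},{"dx":0,"dy":0.002,"dz":0.287,"ax":0,"ay":0,"az":0,"grip":0.4},{"dx":0,"dy":0.002,"dz":0.287,"ax":0,"ay":0,"az":0,"grip":0.4}]'
python3 -m jog '[{"dx":0,"dy":0,"dz":0,"ax":0,"ay":0,"az":0,"grip":-1},{"dx":0,"dy":0,"dz":0,"ax":0,"ay":0,"az":0,"grip":-1},{"dx":0,"dy":0,"dz":0,"ax":0,"ay":0,"az":0,"grip":-1},{"dx":0,"dy":0,"dz":0,"ax":0,"ay":0,"az":0,"grip":-1}]' 40
python3 -m jog '[{"dx":0,"dy":0,"dz":-0.1,"ax":0,"ay":0,"az":0,"grip":-1},{"dx":0,"dy":0,"dz":-0.25,"ax":0,"ay":0,"az":0,"grip":-1},{"dx":0,"dy":0,"dz":-0.25,"ax":0,"ay":0,"az":0,"grip":-1},{"dx":0,"dy":0,"dz":-0.25,"ax":0,"ay":0,"az":0,"grip":-1}]' 
python3 go.py 0.6272 0.1065 0.04 77
```

```text
clock: 17.63
position: [0.4627, -0.1283, -0.0226]
ee_rot: [-0.001, 0.616, 0.788, -0.0]
contact_force: [0.8, -0.3, 0.1]
width: 0.0599
gripper_force: 0.0
clock: 17.97
position: [0.4641, -0.1297, -0.0208]
ee_rot: [0.001, 0.617, 0.787, 0.001]
contact_force: [-0.5, 1.7, 5.9]
width: 0.0388
gripper_force: 41.1
clock: 18.3
position: [0.4647, -0.1305, 0.0425]
ee_rot: [0.003, 0.617, 0.787, 0.001]
contact_force: [-0.9, -0.4, -2.0]
width: 0.0387
gripper_force: 41.2
t 18.3 pos [ 0.4647 -0.1305  0.0425] yaw 103.8 w 0.0387 F [-0.9 -0.4 -2. ]
d [0.383 0.429 0.006] a [0.002 0.001 0.149]
d [0.472 0.328 0.005] a [0.002 0.001 0.149]
```

```bash
python3 -m jog '[{"dx":0.383,"dy":0.429,"dz":0.005,"ax":0,"ay":0,"az":0.149,"grip":-1},{"dx":0.383,"dy":0.429,"dz":0.005,"ax":0,"ay":0,"az":0.149,"grip":-1},{"dx":0.383,"dy":0.429,"dz":0.005,"ax":0,"ay":0,"az":0.149,"grip":-1},{"dx":0.383,"dy":0.429,"dz":0.005,"ax":0,"ay":0,"az":0.149,"grip":-1}]' | head -2
python3 -m jog '[{"dx":0.472,"dy":0.328,"dz":0.005,"ax":0,"ay":0,"az":0.149,"grip":-1},{"dx":0.472,"dy":0.328,"dz":0.005,"ax":0,"ay":0,"az":0.149,"grip":-1},{"dx":0.472,"dy":0.328,"dz":0.005,"ax":0,"ay":0,"az":0.149,"grip":-1},{"dx":0.472,"dy":0.328,"dz":0.005,"ax":0,"ay":0,"az":0.149,"grip":-1},{"dx":0.472,"dy":0.328,"dz":0.005,"ax":0,"ay":0,"az":0.149,"grip":-1}]' | head -2
python3 -m jog '[{"dx":0,"dy":0,"dz":0,"ax":0,"ay":0,"az":0,"grip":-1},{"dx":0,"dy":0,"dz":0,"ax":0,"ay":0,"az":0,"grip":-1}]' | head -2
python3 go.py 0.6272 0.1065 -0.0178 77
```

```text
clock: 18.63
position: [0.5448, -0.0087, 0.0379]
clock: 19.05
position: [0.6274, 0.1118, 0.036]
clock: 19.22
position: [0.6234, 0.1069, 0.0363]
t 19.2167 pos [0.6234 0.1069 0.0363] yaw 77.0 w 0.0386 F [-0.6  0.1 -2.3]
d [0.002 0.016 0.216] a [-0.002  0.001  0.   ]
```

```bash
python3 -m jog '[{"dx":0.002,"dy":0.012,"dz":0.1,"ax":0,"ay":0,"az":0,"grip":-1},{"dx":0.002,"dy":0.012,"dz":0.16,"ax":0,"ay":0,"az":0,"grip":-1},{"dx":0.002,"dy":0.012,"dz":0.19,"ax":0,"ay":0,"az":0,"grip":-1},{"dx":0.002,"dy":0.012,"dz":0.203,"ax":0,"ay":0,"az":0,"grip":-1},{"dx":0.002,"dy":0.012,"dz":0.203,"ax":0,"ay":0,"az":0,"grip":-1}]' | head -4
python3 -m jog '[{"dx":0,"dy":0,"dz":0,"ax":0,"ay":0,"az":0,"grip":-1},{"dx":0,"dy":0,"dz":0,"ax":0,"ay":0,"az":0,"grip":-1},{"dx":0,"dy":0,"dz":0,"ax":0,"ay":0,"az":0,"grip":-1}]' | head -4
python3 -m jog '[{"dx":0,"dy":0,"dz":0.004,"ax":0,"ay":0,"az":0,"grip":-1},{"dx":0,"dy":0,"dz":0.004,"ax":0,"ay":0,"az":0,"grip":-1},{"dx":0,"dy":0,"dz":0.004,"ax":0,"ay":0,"az":0,"grip":-1}]' | head -4
```

```text
clock: 19.63
position: [0.6272, 0.1062, -0.0136]
ee_rot: [-0.001, 0.783, 0.622, -0.001]
contact_force: [0.8, 0.2, -0.9]
clock: 19.88
position: [0.6291, 0.1072, -0.0118]
ee_rot: [0.001, 0.783, 0.622, 0.001]
contact_force: [-0.6, 2.4, -1.0]
clock: 20.13
position: [0.6285, 0.1074, -0.0136]
ee_rot: [0.0, 0.783, 0.623, 0.0]
contact_force: [-0.4, 0.9, -0.6]
```

```bash
python3 -m jog '[{"dx":0,"dy":0,"dz":0.008,"ax":0,"ay":0,"az":0,"grip":-1},{"dx":0,"dy":0,"dz":0.008,"ax":0,"ay":0,"az":0,"grip":-1},{"dx":0,"dy":0,"dz":0.008,"ax":0,"ay":0,"az":0,"grip":-1}]' | head -4
python3 -m jog '[{"dx":0,"dy":0,"dz":0.005,"ax":0,"ay":0,"az":0,"grip":-1},{"dx":0,"dy":0,"dz":0.005,"ax":0,"ay":0,"az":0,"grip":-1},{"dx":0,"dy":0,"dz":0.005,"ax":0,"ay":0,"az":0,"grip":-1}]' | head -4
python3 -m jog '[{"dx":0,"dy":0,"dz":0.003,"ax":0,"ay":0,"az":0,"grip":-1},{"dx":0,"dy":0,"dz":0.003,"ax":0,"ay":0,"az":0,"grip":-1},{"dx":0,"dy":0,"dz":0.003,"ax":0,"ay":0,"az":0,"grip":-1}]' | head -4
```

```text
clock: 20.38
position: [0.6281, 0.1074, -0.0161]
ee_rot: [-0.0, 0.783, 0.622, -0.0]
contact_force: [0.1, -0.5, -1.0]
clock: 20.63
position: [0.6283, 0.1073, -0.0172]
ee_rot: [-0.0, 0.783, 0.622, -0.0]
contact_force: [0.1, -0.4, -1.6]
clock: 20.88
position: [0.6285, 0.1073, -0.0177]
ee_rot: [0.0, 0.783, 0.622, 0.0]
contact_force: [0.0, 0.3, 0.3]
```

```bash
python3 -m jog '[{"dx":0,"dy":0,"dz":0.001,"ax":0,"ay":0,"az":0,"grip":0.1},{"dx":0,"dy":0,"dz":0.001,"ax":0,"ay":0,"az":0,"grip":0.2},{"dx":0,"dy":0,"dz":0,"ax":0,"ay":0,"az":0,"grip":0.4},{"dx":0,"dy":0,"dz":-0.05,"ax":0,"ay":0,"az":0,"grip":0.4},{"dx":0,"dy":0,"dz":-0.3,"ax":0,"ay":0,"az":0,"grip":0.4}]' | tail -3
python3 -m jog '[{"dx":0,"dy":0,"dz":-0.3,"ax":0,"ay":0,"az":0,"grip":0.4},{"dx":0,"dy":0,"dz":-0.3,"ax":0,"ay":0,"az":0,"grip":0.4},{"dx":0,"dy":0,"dz":-0.3,"ax":0,"ay":0,"az":0,"grip":0.4},{"dx":0,"dy":0,"dz":-0.3,"ax":0,"ay":0,"az":0,"grip":0.4}]' | head -2
python3 go.py 0.451 -0.390 0.07 117.6
```

```text
contact_force: [-0.4, 0.1, -0.3]
width: 0.06
gripper_force: 0.0
clock: 21.63
position: [0.6303, 0.1075, 0.1144]
t 21.6333 pos [0.6303 0.1075 0.1144] yaw 77.0 w 0.0596 F [-0.1 -0.7 -1.6]
d [-0.7   -0.084  0.058] a [ 0.001  0.    -0.15 ]
d [-0.661 -0.245  0.058] a [ 0.001  0.    -0.15 ]
d [-0.585 -0.393  0.058] a [ 0.001  0.    -0.15 ]
```

```bash
python3 -m jog '[{"dx":-0.7,"dy":-0.084,"dz":0.058,"ax":0,"ay":0,"az":-0.15,"grip":0.2},{"dx":-0.7,"dy":-0.084,"dz":0.058,"ax":0,"ay":0,"az":-0.15,"grip":0.2},{"dx":-0.7,"dy":-0.084,"dz":0.058,"ax":0,"ay":0,"az":-0.15,"grip":0.2},{"dx":-0.7,"dy":-0.084,"dz":0.058,"ax":0,"ay":0,"az":-0.15,"grip":0.2},{"dx":-0.7,"dy":-0.084,"dz":0.058,"ax":0,"ay":0,"az":-0.15,"grip":0.2}]' | head -2
python3 -m jog '[{"dx":-0.661,"dy":-0.245,"dz":0.058,"ax":0,"ay":0,"az":-0.15,"grip":0.2},{"dx":-0.661,"dy":-0.245,"dz":0.058,"ax":0,"ay":0,"az":-0.15,"grip":0.2},{"dx":-0.661,"dy":-0.245,"dz":0.058,"ax":0,"ay":0,"az":-0.15,"grip":0.2},{"dx":-0.661,"dy":-0.245,"dz":0.058,"ax":0,"ay":0,"az":-0.15,"grip":0.2},{"dx":-0.661,"dy":-0.245,"dz":0.058,"ax":0,"ay":0,"az":-0.15,"grip":0.2}]' | head -2
python3 -m jog '[{"dx":-0.585,"dy":-0.393,"dz":0.058,"ax":0,"ay":0,"az":-0.15,"grip":0.2},{"dx":-0.585,"dy":-0.393,"dz":0.058,"ax":0,"ay":0,"az":-0.15,"grip":0.2},{"dx":-0.585,"dy":-0.393,"dz":0.058,"ax":0,"ay":0,"az":-0.15,"grip":0.2},{"dx":-0.585,"dy":-0.393,"dz":0.058,"ax":0,"ay":0,"az":-0.15,"grip":0.2},{"dx":-0.585,"dy":-0.393,"dz":0.058,"ax":0,"ay":0,"az":-0.15,"grip":0.2}]' | head -2
python3 -m jog '[{"dx":0,"dy":0,"dz":0,"ax":0,"ay":0,"az":0,"grip":0.2},{"dx":0,"dy":0,"dz":0,"ax":0,"ay":0,"az":0,"grip":0.2},{"dx":0,"dy":0,"dz":0,"ax":0,"ay":0,"az":0,"grip":0.2}]' | head -2
python3 go.py 0.451 -0.390 0.07 117.6
python3 - <<'E'
from h import *
a=snap('wrist','w9')[:,:,::-1]; 
c=cv2.convertScaleAbs(a[90:300,116:396],alpha=2.2,beta=10); cv2.imwrite('pics/w9c.png',cv2.resize(c,None,fx=2.8,fy=2.8,interpolation=cv2.INTER_CUBIC))
t=np.radians(117.6); ex=np.array([np.sin(t),-np.cos(t)]); ey=np.array([np.cos(t),np.sin(t)]); o=np.array([.451,-.392])
for i,j,z in((4,30,.044),(-4,30,.044),(4,-30,.044),(-4,-30,.044),(14,30,.006),(-14,30,.006),(14,-30,.006),(-14,-30,.006)): print(i,j,((proj('w9',np.r_[o+(i*ex+j*ey)/1e3,z])-[116,90])*2.8).round(0))
E
```

```text
clock: 22.05
position: [0.5644, -0.0629, 0.0945]
clock: 22.47
position: [0.506, -0.2279, 0.0805]
clock: 22.88
position: [0.4464, -0.3943, 0.066]
clock: 23.13
position: [0.4486, -0.388, 0.067]
t 23.1333 pos [ 0.4486 -0.388   0.067 ] yaw 117.5 w 0.051 F [ 0.9 -0.3 -0.8]
d [-0.011  0.005 -0.012] a [ 0.    -0.002 -0.001]
4 30 [402. 232.]
-4 30 [367. 232.]
4 -30 [401. 470.]
-4 -30 [369. 470.]
14 30 [436. 203.]
-14 30 [333. 204.]
14 -30 [433. 408.]
-14 -30 [336. 408.]
```

View pics/w9c.png

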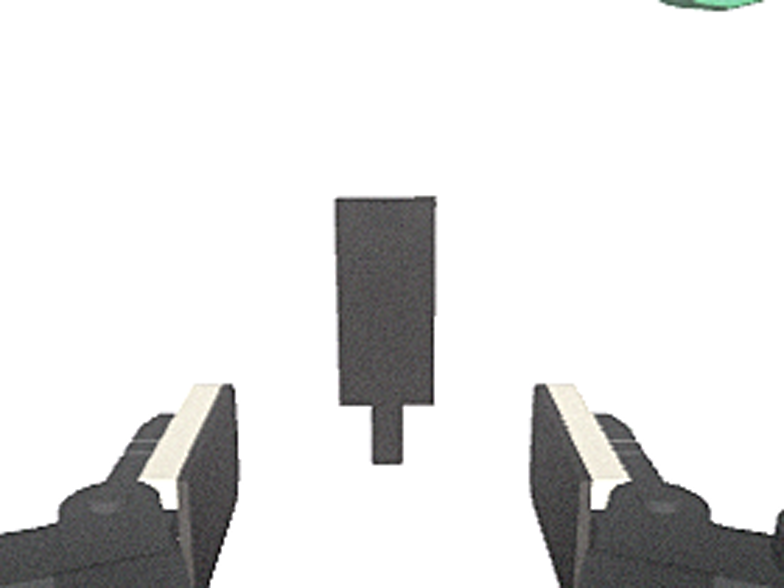

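The crop shows the septum's foot from (335,198) to (434,404) and the blade end at (388,463), all within 1–2 mm of the prediction. It is aligned with the tool, so I'm descending.

```bash
python3 -m jog '[{"dx":-0.009,"dy":0.005,"dz":0.16,"ax":0,"ay":0,"az":0,"grip":0.2},{"dx":-0.009,"dy":0.005,"dz":0.28,"ax":0,"ay":0,"az":0,"grip":0.2},{"dx":-0.009,"dy":0.005,"dz":0.33,"ax":0,"ay":0,"az":0,"grip":0.2},{"dx":-0.009,"dy":0.005,"dz":0.33,"ax":0,"ay":0,"az":0,"grip":0.2},{"dx":-0.009,"dy":0.005,"dz":0.33,"ax":0,"ay":0,"az":0,"grip":0.2}]'
python3 -m jog '[{"dx":0,"dy":0,"dz":0,"ax":0,"ay":0,"az":0,"grip":-1},{"dx":0,"dy":0,"dz":0,"ax":0,"ay":0,"az":0,"grip":-1},{"dx":0,"dy":0,"dz":0,"ax":0,"ay":0,"az":0,"grip":-1},{"dx":0,"dy":0,"dz":0,"ax":0,"ay":0,"az":0,"grip":-1},{"dx":0,"dy":0,"dz":0,"ax":0,"ay":0,"az":0,"grip":-1}]' 30
python3 -m jog '[{"dx":0,"dy":0,"dz":-0.1,"ax":0,"ay":0,"az":0,"grip":-1},{"dx":0,"dy":0,"dz":-0.25,"ax":0,"ay":0,"az":0,"grip":-1},{"dx":0,"dy":0,"dz":-0.25,"ax":0,"ay":0,"az":0,"grip":-1},{"dx":0,"dy":0,"dz":-0.25,"ax":0,"ay":0,"az":0,"grip":-1}]' 
python3 go.py 0.6265 -0.2895 0.045 99
```

```text
clock: 23.6
position: [0.4512, -0.3896, -0.015]
ee_rot: [-0.001, 0.518, 0.855, 0.0]
contact_force: [0.5, 0.7, 0.7]
width: 0.0511
gripper_force: 0.0
clock: 24.02
position: [0.4516, -0.3919, -0.0132]
ee_rot: [0.001, 0.519, 0.855, -0.0]
contact_force: [0.5, 1.0, 6.1]
width: 0.0076
gripper_force: 34.4
clock: 24.35
position: [0.4521, -0.3929, 0.0503]
ee_rot: [0.003, 0.519, 0.855, -0.001]
contact_force: [0.1, -0.3, -1.2]
width: 0.0073
gripper_force: 33.6
t 24.35 pos [ 0.4521 -0.3929  0.0503] yaw 117.5 w 0.0073 F [ 0.1 -0.3 -1.2]
d [0.023 0.405 0.011] a [0.001 0.002 0.103]
d [0.087 0.396 0.011] a [0.001 0.002 0.103]
```

```bash
python3 -m jog '[{"dx":0.023,"dy":0.405,"dz":0.01,"ax":0,"ay":0,"az":0.103,"grip":-1},{"dx":0.023,"dy":0.405,"dz":0.01,"ax":0,"ay":0,"az":0.103,"grip":-1},{"dx":0.023,"dy":0.405,"dz":0.01,"ax":0,"ay":0,"az":0.103,"grip":-1},{"dx":0.023,"dy":0.405,"dz":0.01,"ax":0,"ay":0,"az":0.103,"grip":-1}]' | head -2
python3 -m jog '[{"dx":0.087,"dy":0.396,"dz":0.01,"ax":0,"ay":0,"az":0.103,"grip":-1},{"dx":0.087,"dy":0.396,"dz":0.01,"ax":0,"ay":0,"az":0.103,"grip":-1},{"dx":0.087,"dy":0.396,"dz":0.01,"ax":0,"ay":0,"az":0.103,"grip":-1},{"dx":0.087,"dy":0.396,"dz":0.01,"ax":0,"ay":0,"az":0.103,"grip":-1}]' | head -2
python3 -m jog '[{"dx":0,"dy":0,"dz":0,"ax":0,"ay":0,"az":0,"grip":-1},{"dx":0,"dy":0,"dz":0,"ax":0,"ay":0,"az":0,"grip":-1},{"dx":0,"dy":0,"dz":0,"ax":0,"ay":0,"az":0,"grip":-1}]' | head -2
python3 go.py 0.6265 -0.2895 -0.0102 99
```

```text
clock: 24.68
position: [0.5409, -0.3365, 0.0438]
clock: 25.02
position: [0.6277, -0.2853, 0.0411]
clock: 25.27
position: [0.6233, -0.2886, 0.0422]
t 25.2667 pos [ 0.6233 -0.2886  0.0422] yaw 98.9 w 0.0074 F [-0.1 -0.8 -0.8]
d [-0.006  0.013  0.21 ] a [-0.001 -0.    -0.001]
```

```bash
python3 -m jog '[{"dx":-0.005,"dy":0.01,"dz":0.1,"ax":0,"ay":0,"az":0,"grip":-1},{"dx":-0.005,"dy":0.01,"dz":0.16,"ax":0,"ay":0,"az":0,"grip":-1},{"dx":-0.005,"dy":0.01,"dz":0.19,"ax":0,"ay":0,"az":0,"grip":-1},{"dx":-0.005,"dy":0.01,"dz":0.2,"ax":0,"ay":0,"az":0,"grip":-1},{"dx":-0.005,"dy":0.01,"dz":0.2,"ax":0,"ay":0,"az":0,"grip":-1}]' | head -4
python3 -m jog '[{"dx":0,"dy":0,"dz":0,"ax":0,"ay":0,"az":0,"grip":-1},{"dx":0,"dy":0,"dz":0,"ax":0,"ay":0,"az":0,"grip":-1},{"dx":0,"dy":0,"dz":0,"ax":0,"ay":0,"az":0,"grip":-1},{"dx":0,"dy":0,"dz":0.004,"ax":0,"ay":0,"az":0,"grip":-1},{"dx":0,"dy":0,"dz":0.004,"ax":0,"ay":0,"az":0,"grip":-1}]' | head -4
python3 -m jog '[{"dx":0,"dy":0,"dz":0.004,"ax":0,"ay":0,"az":0,"grip":-1},{"dx":0,"dy":0,"dz":0.004,"ax":0,"ay":0,"az":0,"grip":-1},{"dx":0,"dy":0,"dz":0.004,"ax":0,"ay":0,"az":0,"grip":-1}]' | head -4
```

```text
clock: 25.68
position: [0.6268, -0.2892, -0.0076]
ee_rot: [-0.001, 0.65, 0.76, -0.0]
contact_force: [0.2, 0.4, -1.1]
clock: 26.1
position: [0.6281, -0.2887, -0.0077]
ee_rot: [0.0, 0.65, 0.76, 0.0]
contact_force: [0.1, -0.9, -1.8]
clock: 26.35
position: [0.6278, -0.2886, -0.0092]
ee_rot: [-0.0, 0.65, 0.76, -0.0]
contact_force: [-0.0, 0.8, 0.6]
```

```bash
python3 -m jog '[{"dx":0,"dy":0,"dz":0.003,"ax":0,"ay":0,"az":0,"grip":-1},{"dx":0,"dy":0,"dz":0.003,"ax":0,"ay":0,"az":0,"grip":-1},{"dx":0,"dy":0,"dz":0.003,"ax":0,"ay":0,"az":0,"grip":-1}]' | head -4
python3 -m jog '[{"dx":0,"dy":0,"dz":0.003,"ax":0,"ay":0,"az":0,"grip":-1},{"dx":0,"dy":0,"dz":0.003,"ax":0,"ay":0,"az":0,"grip":-1},{"dx":0,"dy":0,"dz":0.003,"ax":0,"ay":0,"az":0,"grip":-1}]' | head -4

```

```text
clock: 26.6
position: [0.6278, -0.2887, -0.01]
ee_rot: [-0.0, 0.65, 0.76, -0.0]
contact_force: [-0.4, -0.6, 0.4]
clock: 26.85
position: [0.6279, -0.2887, -0.0102]
ee_rot: [0.0, 0.65, 0.76, 0.0]
contact_force: [-1.0, 1.0, 3.1]
```

```bash
python3 -m jog '[{"dx":0,"dy":0,"dz":0,"ax":0,"ay":0,"az":0,"grip":-0.5},{"dx":0,"dy":0,"dz":0,"ax":0,"ay":0,"az":0,"grip":-0.2},{"dx":0,"dy":0,"dz":0,"ax":0,"ay":0,"az":0,"grip":0},{"dx":0,"dy":0,"dz":-0.1,"ax":0,"ay":0,"az":0,"grip":0},{"dx":0,"dy":0,"dz":-0.3,"ax":0,"ay":0,"az":0,"grip":0}]' | tail -3
python3 -m jog '[{"dx":0,"dy":0,"dz":-0.3,"ax":0,"ay":0,"az":0,"grip":0},{"dx":0,"dy":0,"dz":-0.3,"ax":0,"ay":0,"az":0,"grip":0},{"dx":0,"dy":0,"dz":-0.3,"ax":0,"ay":0,"az":0,"grip":0},{"dx":0,"dy":0,"dz":-0.3,"ax":0,"ay":0,"az":0,"grip":0}]' | head -2
python3 go.py 0.484 0.130 0.06 74.2
```

```text
contact_force: [0.9, 0.2, -0.6]
width: 0.0427
gripper_force: 0.0
clock: 27.6
position: [0.6295, -0.2896, 0.1341]
t 27.6 pos [ 0.6295 -0.2896  0.1341] yaw 99.0 w 0.0425 F [-0.5  0.2 -0.9]
d [ 0.583 -0.105  0.096] a [0.001 0.001 0.092]
d [ 0.562 -0.187  0.097] a [0.001 0.001 0.092]
d [ 0.529 -0.266  0.098] a [0.001 0.001 0.092]
```

```bash
python3 -m jog '[{"dx":0.583,"dy":-0.105,"dz":0.096,"ax":0,"ay":0,"az":0.092,"grip":0.2},{"dx":0.583,"dy":-0.105,"dz":0.096,"ax":0,"ay":0,"az":0.092,"grip":0.2},{"dx":0.583,"dy":-0.105,"dz":0.096,"ax":0,"ay":0,"az":0.092,"grip":0.2},{"dx":0.583,"dy":-0.105,"dz":0.096,"ax":0,"ay":0,"az":0.092,"grip":0.2}]' | head -2
python3 -m jog '[{"dx":0.562,"dy":-0.187,"dz":0.096,"ax":0,"ay":0,"az":0.092,"grip":0.2},{"dx":0.562,"dy":-0.187,"dz":0.096,"ax":0,"ay":0,"az":0.092,"grip":0.2},{"dx":0.562,"dy":-0.187,"dz":0.096,"ax":0,"ay":0,"az":0.092,"grip":0.2},{"dx":0.562,"dy":-0.187,"dz":0.096,"ax":0,"ay":0,"az":0.092,"grip":0.2}]' | head -2
python3 -m jog '[{"dx":0.529,"dy":-0.266,"dz":0.096,"ax":0,"ay":0,"az":0.092,"grip":0.2},{"dx":0.529,"dy":-0.266,"dz":0.096,"ax":0,"ay":0,"az":0.092,"grip":0.2},{"dx":0.529,"dy":-0.266,"dz":0.096,"ax":0,"ay":0,"az":0.092,"grip":0.2},{"dx":0.529,"dy":-0.266,"dz":0.096,"ax":0,"ay":0,"az":0.092,"grip":0.2},{"dx":0.529,"dy":-0.266,"dz":0.096,"ax":0,"ay":0,"az":0.092,"grip":0.2}]' | head -2
python3 -m jog '[{"dx":0,"dy":0,"dz":0,"ax":0,"ay":0,"az":0,"grip":0.2},{"dx":0,"dy":0,"dz":0,"ax":0,"ay":0,"az":0,"grip":0.2},{"dx":0,"dy":0,"dz":0,"ax":0,"ay":0,"az":0,"grip":0.2}]' | head -2
python3 go.py 0.4845 0.130 -0.022 74.2
python3 - <<'E'
from h import *
a=snap('wrist','w10'); h=cv2.cvtColor(a,cv2.COLOR_RGB2HSV)
m=((h[...,1]>90)&((h[...,0]<22))&(h[...,2]>40)).astype(np.uint8); m=cv2.morphologyEx(m,cv2.MORPH_OPEN,np.ones((3,3)))
n,l,st,ce=cv2.connectedComponentsWithStats(m)
for i in range(1,n):
    if st[i,4]>300: r=cv2.minAreaRect(np.argwhere(l==i)[:,::-1].astype(np.float32)); q=np.array([ray('w10',*p,.02)[:2] for p in cv2.boxPoints(r)]); print(st[i],q.round(4).tolist(),q.mean(0).round(4))
e=np.array([np.cos(1.295),np.sin(1.295)])
print([proj('w10',np.r_[np.array([.4846,.1324])+k*e,.02]).round(0) for k in(-.061,.019)])
E
```

```text
clock: 27.93
position: [0.5751, -0.1445, 0.104]
clock: 28.27
position: [0.5263, -0.0052, 0.0803]
clock: 28.68
position: [0.4772, 0.1349, 0.0563]
clock: 28.93
position: [0.4829, 0.13, 0.0586]
t 28.9333 pos [0.4829 0.13   0.0586] yaw 74.0 w 0.0514 F [-0.2 -0.3  0.7]
d [0.002 0.006 0.322] a [-0.     0.    -0.002]
[ 182    0   71   41 1663] [[0.4766, 0.2652], [0.5172, 0.2536], [0.5111, 0.2323], [0.4693, 0.2443]] [0.4936 0.2488]
[  392    90   120   161 10514] [[0.5707, 0.0669], [0.601, 0.1824], [0.6652, 0.1572], [0.6448, 0.0365]] [0.6204 0.1108]
[ 240  158   27  115 2896] [[0.4828, 0.1635], [0.4999, 0.1585], [0.4768, 0.0745], [0.4578, 0.0799]] [0.4793 0.1191]
[467 295  37  33 414] [[0.6198, 0.0056], [0.6306, 0.019], [0.6561, -0.0117], [0.6455, -0.026]] [ 0.638  -0.0033]
[array([255., 276.]), array([255., 173.])]
```

```bash
python3 -m jog '[{"dx":0,"dy":0.001,"dz":0.16,"ax":0,"ay":0,"az":0,"grip":0.2},{"dx":0,"dy":0.001,"dz":0.27,"ax":0,"ay":0,"az":0,"grip":0.2},{"dx":0,"dy":0.001,"dz":0.322,"ax":0,"ay":0,"az":0,"grip":0.2},{"dx":0,"dy":0.001,"dz":0.322,"ax":0,"ay":0,"az":0,"grip":0.2},{"dx":0,"dy":0.001,"dz":0.322,"ax":0,"ay":0,"az":0,"grip":0.2}]'
python3 -m jog '[{"dx":0,"dy":0,"dz":0,"ax":0,"ay":0,"az":0,"grip":-1},{"dx":0,"dy":0,"dz":0,"ax":0,"ay":0,"az":0,"grip":-1},{"dx":0,"dy":0,"dz":0,"ax":0,"ay":0,"az":0,"grip":-1},{"dx":0,"dy":0,"dz":0,"ax":0,"ay":0,"az":0,"grip":-1},{"dx":0,"dy":0,"dz":0,"ax":0,"ay":0,"az":0,"grip":-1}]' 30
python3 -m jog '[{"dx":0,"dy":0,"dz":-0.1,"ax":0,"ay":0,"az":0,"grip":-1},{"dx":0,"dy":0,"dz":-0.25,"ax":0,"ay":0,"az":0,"grip":-1},{"dx":0,"dy":0,"dz":-0.25,"ax":0,"ay":0,"az":0,"grip":-1},{"dx":0,"dy":0,"dz":-0.25,"ax":0,"ay":0,"az":0,"grip":-1}]' 
python3 go.py 0.6336 -0.0885 0.04 92.9
```

```text
clock: 29.4
position: [0.4829, 0.1299, -0.0219]
ee_rot: [-0.0, 0.799, 0.602, -0.001]
contact_force: [0.5, 0.5, 0.5]
width: 0.0516
gripper_force: 0.0
clock: 29.82
position: [0.4842, 0.1309, -0.0201]
ee_rot: [0.001, 0.798, 0.603, 0.001]
contact_force: [0.4, -1.3, 6.3]
width: 0.0195
gripper_force: 30.3
clock: 30.15
position: [0.4847, 0.1314, 0.0432]
ee_rot: [0.001, 0.798, 0.603, 0.002]
contact_force: [-0.3, 0.2, -1.4]
width: 0.0191
gripper_force: 29.6
t 30.15 pos [0.4847 0.1314 0.0432] yaw 74.1 w 0.0191 F [-0.3  0.2 -1.4]
d [-0.341  0.407  0.008] a [ 0.002 -0.    -0.104]
d [-0.403  0.346  0.007] a [ 0.002 -0.    -0.104]
```

```bash
python3 -m jog '[{"dx":-0.341,"dy":0.407,"dz":0.005,"ax":0,"ay":0,"az":-0.104,"grip":-1},{"dx":-0.341,"dy":0.407,"dz":0.005,"ax":0,"ay":0,"az":-0.104,"grip":-1},{"dx":-0.341,"dy":0.407,"dz":0.005,"ax":0,"ay":0,"az":-0.104,"grip":-1},{"dx":-0.341,"dy":0.407,"dz":0.005,"ax":0,"ay":0,"az":-0.104,"grip":-1}]' | head -2
python3 -m jog '[{"dx":-0.403,"dy":0.346,"dz":0.005,"ax":0,"ay":0,"az":-0.104,"grip":-1},{"dx":-0.403,"dy":0.346,"dz":0.005,"ax":0,"ay":0,"az":-0.104,"grip":-1},{"dx":-0.403,"dy":0.346,"dz":0.005,"ax":0,"ay":0,"az":-0.104,"grip":-1},{"dx":-0.403,"dy":0.346,"dz":0.005,"ax":0,"ay":0,"az":-0.104,"grip":-1},{"dx":-0.403,"dy":0.346,"dz":0.005,"ax":0,"ay":0,"az":-0.104,"grip":-1}]' | head -2
python3 -m jog '[{"dx":0,"dy":0,"dz":0,"ax":0,"ay":0,"az":0,"grip":-1},{"dx":0,"dy":0,"dz":0,"ax":0,"ay":0,"az":0,"grip":-1},{"dx":0,"dy":0,"dz":0,"ax":0,"ay":0,"az":0,"grip":-1}]'
python3 go.py 0.6336 -0.0885 -0.0171 92.9
python3 -c "
from h import *
snap('wrist','w11')
t=np.radians(92.9); ex=np.array([np.sin(t),-np.cos(t)]); ey=np.array([np.cos(t),np.sin(t)])
print([proj('w11',np.r_[np.array([.6336,-.0871])+(i*ex+j*ey)/1e3,.008]).round(0) for i,j in((-24,76),(24,76),(-24,-76),(24,-76))])"
```

```text
clock: 30.48
position: [0.561, 0.0166, 0.0389]
clock: 30.9
position: [0.6327, -0.0914, 0.0368]
clock: 31.15
position: [0.6301, -0.087, 0.038]
ee_rot: [-0.001, 0.689, 0.725, -0.0]
contact_force: [0.2, -0.2, -0.5]
width: 0.0191
gripper_force: 29.7
t 31.15 pos [ 0.6301 -0.087   0.038 ] yaw 92.9 w 0.0191 F [ 0.2 -0.2 -0.5]
d [-0.007  0.014  0.221] a [-0.001 -0.001  0.   ]
[array([220.,  91.]), array([298.,  91.]), array([226., 304.]), array([290., 304.])]
```

View pics/w11.png

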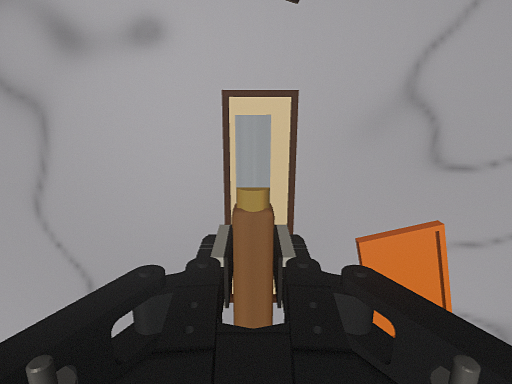

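The wrist view shows the scraper held along the long tray, with the tray's far corners at (222,91) and (299,91), as predicted. I'll shift 3 mm to the right and lower.

```bash
python3 -m jog '[{"dx":-0.004,"dy":0.013,"dz":0.1,"ax":0,"ay":0,"az":0,"grip":-1},{"dx":-0.004,"dy":0.013,"dz":0.16,"ax":0,"ay":0,"az":0,"grip":-1},{"dx":-0.004,"dy":0.013,"dz":0.19,"ax":0,"ay":0,"az":0,"grip":-1},{"dx":-0.004,"dy":0.013,"dz":0.21,"ax":0,"ay":0,"az":0,"grip":-1},{"dx":-0.004,"dy":0.013,"dz":0.21,"ax":0,"ay":0,"az":0,"grip":-1}]' | head -4
python3 -m jog '[{"dx":0,"dy":0,"dz":0,"ax":0,"ay":0,"az":0,"grip":-1},{"dx":0,"dy":0,"dz":0,"ax":0,"ay":0,"az":0,"grip":-1},{"dx":0,"dy":0,"dz":0,"ax":0,"ay":0,"az":0,"grip":-1},{"dx":0,"dy":0,"dz":0.004,"ax":0,"ay":0,"az":0,"grip":-1},{"dx":0,"dy":0,"dz":0.004,"ax":0,"ay":0,"az":0,"grip":-1}]' | head -4
python3 -m jog '[{"dx":0,"dy":0,"dz":0.004,"ax":0,"ay":0,"az":0,"grip":-1},{"dx":0,"dy":0,"dz":0.004,"ax":0,"ay":0,"az":0,"grip":-1},{"dx":0,"dy":0,"dz":0.004,"ax":0,"ay":0,"az":0,"grip":-1}]' | head -4
```

```text
clock: 31.62
position: [0.6341, -0.0888, -0.0147]
ee_rot: [-0.001, 0.689, 0.725, -0.0]
contact_force: [-0.0, -0.3, 0.0]
clock: 32.03
position: [0.6353, -0.0898, -0.0145]
ee_rot: [0.0, 0.689, 0.724, 0.0]
contact_force: [0.9, 0.4, -0.6]
clock: 32.28
position: [0.635, -0.0897, -0.016]
ee_rot: [-0.0, 0.689, 0.724, -0.0]
contact_force: [0.2, -0.2, -0.4]
```

```bash
python3 -m jog '[{"dx":0,"dy":0,"dz":0.004,"ax":0,"ay":0,"az":0,"grip":-1},{"dx":0,"dy":0,"dz":0.004,"ax":0,"ay":0,"az":0,"grip":-1},{"dx":0,"dy":0,"dz":0.004,"ax":0,"ay":0,"az":0,"grip":-1}]' | head -4
python3 -m jog '[{"dx":0,"dy":0,"dz":0.002,"ax":0,"ay":0,"az":0,"grip":-1},{"dx":0,"dy":0,"dz":0.002,"ax":0,"ay":0,"az":0,"grip":-1},{"dx":0,"dy":0,"dz":0.002,"ax":0,"ay":0,"az":0,"grip":-1}]' | head -4
```

```text
clock: 32.53
position: [0.6351, -0.0897, -0.017]
ee_rot: [0.0, 0.689, 0.724, -0.0]
contact_force: [-0.6, 0.8, -0.7]
clock: 32.78
position: [0.6351, -0.0897, -0.0171]
ee_rot: [0.0, 0.689, 0.724, 0.0]
contact_force: [-0.7, 0.5, 3.4]
```

Contact made. I'll release, lift clear, move the arm back and take a final check picture from the top camera.

```bash
python3 -m jog '[{"dx":0,"dy":0,"dz":0,"ax":0,"ay":0,"az":0,"grip":-0.3},{"dx":0,"dy":0,"dz":0,"ax":0,"ay":0,"az":0,"grip":0},{"dx":0,"dy":0,"dz":0,"ax":0,"ay":0,"az":0,"grip":0.2},{"dx":0,"dy":0,"dz":-0.1,"ax":0,"ay":0,"az":0,"grip":0.2},{"dx":0,"dy":0,"dz":-0.3,"ax":0,"ay":0,"az":0,"grip":0.2}]' | tail -3
python3 -m jog '[{"dx":0,"dy":0,"dz":-0.5,"ax":0,"ay":0,"az":0,"grip":0.2},{"dx":0,"dy":0,"dz":-0.5,"ax":0,"ay":0,"az":0,"grip":0.2},{"dx":0,"dy":0,"dz":-0.5,"ax":0,"ay":0,"az":0,"grip":0.2},{"dx":0,"dy":0,"dz":-0.5,"ax":0,"ay":0,"az":0,"grip":0.2}]' | head -2
python3 -m jog '[{"dx":-0.2,"dy":-0.75,"dz":0,"ax":0,"ay":0,"az":0,"grip":0.2},{"dx":-0.2,"dy":-0.75,"dz":0,"ax":0,"ay":0,"az":0,"grip":0.2},{"dx":-0.2,"dy":-0.75,"dz":0,"ax":0,"ay":0,"az":0,"grip":0.2},{"dx":-0.2,"dy":-0.75,"dz":0,"ax":0,"ay":0,"az":0,"grip":0.2},{"dx":-0.2,"dy":-0.75,"dz":0,"ax":0,"ay":0,"az":0,"grip":0.2}]' | head -2
python3 -m jog '[{"dx":-0.7,"dy":-0.3,"dz":0,"ax":0,"ay":0,"az":0,"grip":0.2},{"dx":-0.7,"dy":-0.3,"dz":0,"ax":0,"ay":0,"az":0,"grip":0.2},{"dx":-0.7,"dy":-0.3,"dz":0,"ax":0,"ay":0,"az":0,"grip":0.2},{"dx":-0.7,"dy":-0.3,"dz":0,"ax":0,"ay":0,"az":0,"grip":0.2},{"dx":-0.7,"dy":-0.3,"dz":0,"ax":0,"ay":0,"az":0,"grip":0.2}]' | head -2
python3 - <<'E'
from h import *
a=snap('top','top9')[:,:,::-1]; b=snap('side','side9')[:,:,::-1]
a=cv2.resize(cv2.convertScaleAbs(a[165:225,100:400],alpha=1.6),(800,160),interpolation=cv2.INTER_CUBIC)
b=cv2.resize(cv2.convertScaleAbs(b[140:320,170:430],alpha=1.3),(620,430),interpolation=cv2.INTER_CUBIC)
o=np.zeros((590,800,3),np.uint8); o[:160]=a; o[160:,:620]=b; cv2.imwrite('pics/fin.png',o)
E
```

```text
contact_force: [-0.0, 0.1, -0.1]
width: 0.0516
gripper_force: 0.0
clock: 33.53
position: [0.6404, -0.0909, 0.1841]
clock: 33.95
position: [0.4462, -0.1489, 0.1735]
clock: 34.37
position: [0.3824, -0.3313, 0.1741]
```

View pics/fin.png

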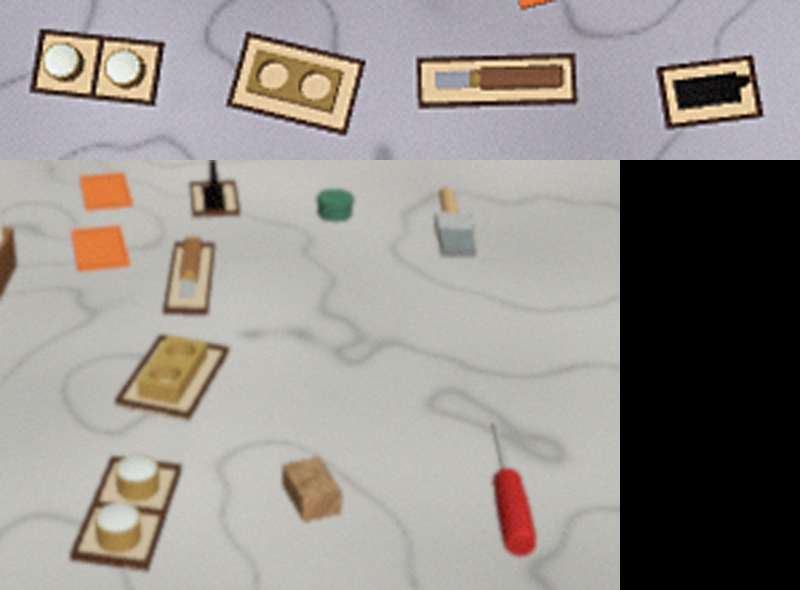

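The top strip shows the lenses in both bays at (63,62) and (124,68), the frame at (295,80), the scraper at (498,78) and the septum at (708,90). All lie flat and inside their rims, so I'm handing in.

```bash
python3 -m jog '[{"dx":0,"dy":0,"dz":0,"ax":0,"ay":0,"az":0,"grip":0.2},{"dx":0,"dy":0,"dz":0,"ax":0,"ay":0,"az":0,"grip":0.2},{"dx":0,"dy":0,"dz":0,"ax":0,"ay":0,"az":0,"grip":0.2}]' | head -2
python3 -c "from rig import manip; print(manip.sign_off())"
```

```text
clock: 34.72
position: [0.3843, -0.326, 0.174]
the job is handed in; nothing more can be done
None
```

All five parts lie flat in their trays, same side up and inside the rims in the final pictures, both lenses were set down gently, and the job was handed in at about 35 s.

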